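Open the parts soak tub

TASK

Open the parts soak tub: swing its hold-down clamp round towards the tub's front until it is fully clear of the still-closed lid. Then tip the lid up by its front lip and leave it leaning back against the bar behind the tub. Finally lift the lid off and stand it on edge in the middle of the drip rack, between its two rails, without dropping it at any time; leave the clamp open and the other things on the bench where they are.

Things in the scene. Friction and masses are not known exactly. Their poses are not given: they have to be found in the camera images.
- tub: Open steel soak tub fixed to the bench, outside 120 (its x) x 130 (its y) x 85 mm high, walls 5 mm. Origin: centre of its underside, on the bench; z up; its front, under the lid's lip, faces its -x (roughly the robot). A bracket on its +y side carries the clamp; a bar stands behind it (+x).
- tub_bar (a point): Middle of the steel bar behind the tub, the lid's back rest: 8 mm thick, 110 mm long along the tub's y, on two legs, 165 mm above the bench, at x = +94 mm in the tub's frame.
- lid: Loose white plastic lid, plate 150 (its x) x 140 (its y) x 9 mm, about 0.25 kg. Origin: centre of the plate's underside, closed at (-11, 0, 85) mm in the tub's frame, axes as the tub's. Below, a rectangular ridge 8 mm deep, outside x -41 to +63, y -56 to +56 mm, sits in the tub with about 3 mm play. Its back edge overhangs the tub's back by 4 mm.
- lid_lip (a point): Middle of the lid's front edge (lid x = -75 mm), at the underside. Closed, this lip overhangs the tub's front wall by 26 mm, free underneath. Tipped up, the lid hangs by its ridge on the tub's back wall, leaning about 10 degrees past upright on the bar, this edge on top about 220 mm above the bench: 9 mm thick, ridge 34 mm below it.
- clamp (a joint): Clamp arm turning about a vertical axis at x = 0, y = +90 mm in the tub's frame. 0 rad: points to the tub's -y, over the lid, holding it down; grows as it swings to the tub's front; 1.57 rad: points to -x, beside the lid; stop at 2.0. Arm 14 mm wide, 72 mm long from the axis, underside 96, top 109 mm above the bench. Stays where left.
- clamp_grip (a point): Middle of the clamp's upright black grip, a stub 18 mm in diameter and 42 mm tall on the arm, 58 mm from the axis; this point is 130 mm above the bench, the stub's top 151 mm.
- rack: Steel drip rack fixed to the bench: base plate 120 (its x) x 180 (its y) x 8 mm; two round rails 8 mm thick along its y at x = -24 and +24 mm, 85 mm above the bench, 164 mm long, legs at their ends: a bay 40 mm wide. The bay's rubber floor, 14 mm above the bench, slopes down 7 degrees to +x, so the lid settles leaning on the +x rail. Origin: centre of its underside, on the bench.
- conrod: Dark steel connecting rod 160 x 54 x 24 mm lying on the bench, origin under its middle; not to be disturbed
- wrench: Steel wrench 180 mm long lying on the bench, origin under its middle; not to be disturbed
- brush: Cleaning brush 170 mm long lying on the bench, origin under its middle; not to be disturbed
- spray_can: Spray can 60 mm in diameter, 170 mm tall; origin under its centre; not to be disturbed
- jar: Amber jar 70 mm in diameter, 100 mm tall; origin under its centre; not to be disturbed
- piston: Aluminium piston 90 mm in diameter, 70 mm tall; origin under its centre; not to be disturbed
Things that resemble listed ones, but are neither listed nor needed, are in the scene too. Of the things shaped like the lid, the white one is meant. What is shaped like the rack but red is not meant.

How it is judged:
By the outcome, as a careful person would: the job done as asked, in the order asked, and still so for the second after the job is handed in, with the robot touching nothing.
It also fails if it takes over 72 s, if anything falls off the work surface, if the arm or the gripper's body presses on something with over 40 N, if the wrist force passes 120 N, or if a joint passes its speed limit or range.

ROBOT

A 7-joint arm with a two-finger parallel gripper is mounted at the origin on the work surface. World frame = base frame: x ahead of the robot, y to its left, z up, the work surface at z = 0. Lengths are in m, angles in rad, forces in N, time in s.
With the tool pointing down it reaches from about 0.35 to 0.9 m from the base axis. Payload 7.2 kg.
Tool frame: the origin (TCP) lies at the very end of the fingers, on their centre line; the grasp point (between the pads) lies 19 mm behind it; z points along the fingers, y is the line along which they close (so a half turn about z gives the same grasp; the last joint's range is limited). The gripper opens to 88 mm and grips with 3 to 60 N. Pads are 20 mm wide; open, the fingers measure 115 mm over their backs; the gripper's body (75 mm by 178 mm) begins 61 mm behind the grasp point.
Start: joints at [-1.173, 0.411, -0.013, 1.596, 0.006, 1.134, -0.082], TCP at [0.281, 0.558, 0.197] pointing down, gripper open.
Joint ranges: [-2.95, 2.95], [-0.29, 1.99], [-1.47, 1.44], [0.14, 2.54], [-1.03, 4.17], [0.13, 1.85], [-2.86, 2.86]. Speed limits (rad/s): [2.39, 2.39, 3.01, 3.01, 3.14, 3.14, 3.14].

INTERFACE

Orientations are given as a unit quaternion [x, y, z, w].
In Python, from bench import env, viewer, finder gives the robot as it stands.
- The arm moves only by the shell command python3 -m inch 'ROWS' [FORCE]. ROWS is text: rows parted by semicolons, each of 7 numbers parted by spaces: the shift along the tool's x, y, z scaled (see below), then the turn, a rotation vector about the tool's x, y, z scaled (see below), then the closure, from 0 (fully open) to 1 (shut). A call has 1 to 8 rows; each row is the pose to reach, as a shift and turn from the pose commanded when the call began, along the tool's axes at that moment; what a row does not reach only later rows make up. The controller multiplies each number of a shift by 400 mm and each number of a turn by 30 degrees. A row lasts 1/8 s, in which the tool goes at most 62.5 mm and 10.7 degrees, less where a joint would pass 70% of its speed; a pose out of reach is approached as far as the arm can. A call with a number of a shift or a turn outside -1 to 1 is refused whole. A call with a gripper value outside its range is refused whole. The fingers move at their own pace and stop on an object; FORCE is the grip in N (left out, the last holds). Time passes only in rows, so rows that repeat a pose let the fingers close. It gives the time, the measured TCP pose, the force, the opening and the grip force at its end, in the units of the state.
- env.sense(): the state, without advancing time (a new reading comes with each control period).
- viewer.read_camera(name): name is "scene" or "top"; returns a dict with "pixels" (420x560x3 uint8, red, green, blue), "camera_matrix" (3x3 intrinsics, pixels), "distortion" ([k1, k2, p1, p2, k3] as OpenCV has them; the pictures are not rectified), "R" (3x3) and "t" (3): a world point X has camera coordinates R X + t. Camera axes: x right, y down, z forward; pixel columns grow to the right and rows downward; lengths in m; the calibration is good to about 2 mm. A picture is of the moment at which its call begins. There is no depth.
- env.hand_in(): hands the job in; it is judged then, once.
Trained networks look in a picture, given as the dict that the camera call returned (one of the last four; its "shot" number tells which), for a name from the list of things; names that differ only in an ending like _2 or _b are one class to them, and where a whole thing is asked for, a point or a joint stands for the part that bears it (a point fixed in the world has none). Each returns a list of dicts, best first, with "p" (0 to 1); they miss things now and then, are a little off and sometimes report something else, mostly with a low value. They report only what shows in the picture. A call takes as long as a camera call. They do not tell look-alikes from the thing itself.
- finder.look_for(picture, target): "box" ([left, top, right, bottom] in pixels, round what is visible of it).
The state is a dict: "clock": time; "joints": joint angles; "qvel": joint speeds; "tau": joint torques, N m; "ee_pos": TCP position; "tcp_rot": TCP orientation; "force": force on the tool from outside, world axes, zero at the start; "torque": the same for the moment, N m; "grip_width": opening from 0.0 (shut) to 1.0 (fully open); "grasp_force": force on a finger pad.
Only numpy, scipy, OpenCV 4.12 (cv2) and the standard library are available. Lean on these libraries where they do the work, as an engineer would, in place of code of your own. Each camera call takes 0.05 s, during which the arm holds its last target. There are 200 camera calls.

## Working session

There is one attempt and no reset: what is moved stays moved. The work goes in short steps, Python scripts to look and compute and a shell command to move; the robot and the scene stay as the last step left them, time stands still between calls to the robot, and variables do not carry over. Pictures are saved under pics/ and viewed, at most 10 in all, crops included, and the job is handed in when it is done.

```bash
ls; mkdir -p pics; python3 - <<'E'
from bench import env,viewer,finder
import cv2
s=env.sense();print({k:s[k] for k in('clock','ee_pos','tcp_rot','force','grip_width')})
for c in('scene','top'):
    p=viewer.read_camera(c);cv2.imwrite(f'pics/{c}0.png',p['pixels'][:,:,::-1])
    print(c,(-p['R'].T@p['t']).round(3))
    for n in('tub','lid','clamp_grip','rack','clamp'):
        print(n,[(round(d['p'],2),[int(v) for v in d['box']]) for d in finder.look_for(p,n)[:3]])
E
```

```text
pics
{'clock': 0.0, 'ee_pos': array([0.2805173 , 0.55791968, 0.19652857]), 'tcp_rot': array([ 2.30767992e-01,  9.73008486e-01, -7.79526521e-04, -1.12074258e-04]), 'force': array([0.46036633, 0.5845888 , 0.628198  ]), 'grip_width': 0.9984497770694756}
scene [1.501 0.126 1.162]
tub [(0.57, [316, 231, 375, 280])]
lid [(0.93, [297, 185, 348, 220]), (0.78, [323, 219, 369, 259])]
clamp_grip [(0.62, [349, 229, 375, 250])]
rack [(0.74, [223, 224, 281, 267]), (0.69, [132, 171, 184, 200]), (0.38, [373, 193, 395, 228])]
clamp [(0.77, [351, 229, 375, 247])]
top [ 0.296 -0.096  1.42 ]
tub [(0.59, [169, 141, 234, 216])]
lid [(0.8, [211, 232, 275, 299]), (0.62, [176, 160, 230, 213])]
clamp_grip [(0.51, [172, 173, 199, 186])]
rack [(0.81, [280, 153, 338, 197]), (0.55, [422, 225, 490, 268])]
clamp [(0.69, [242, 159, 261, 210]), (0.55, [175, 180, 195, 182])]
```

```bash
python3 - <<'E'
import cv2
a=cv2.imread('pics/top0.png')[110:320,140:420]
b=cv2.imread('pics/scene0.png')[150:300,200:400]
cv2.imwrite('pics/a.png',cv2.resize(a,(800,600),interpolation=cv2.INTER_CUBIC))
cv2.imwrite('pics/b.png',cv2.resize(b,(800,600),interpolation=cv2.INTER_CUBIC))
E
```

```text
(no output)
```

View pics/top0.png

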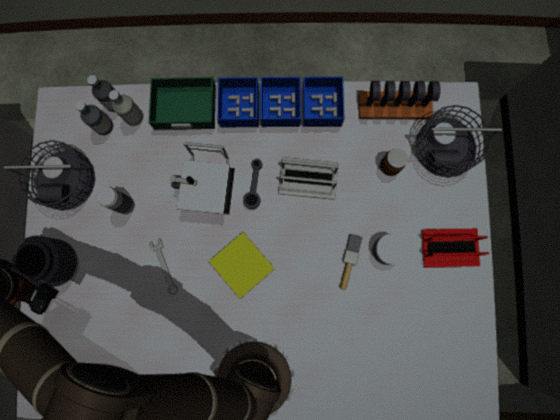

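View pics/a.png

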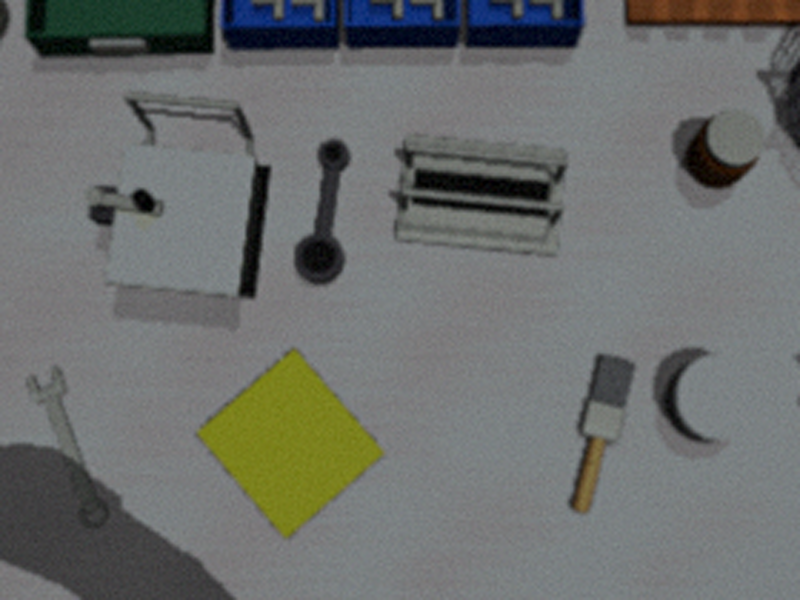

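View pics/b.png

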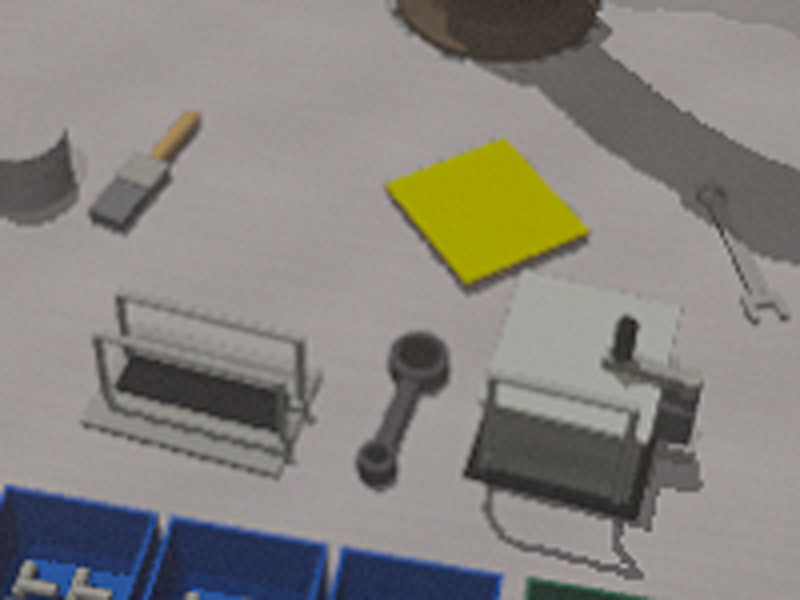

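The top picture shows the white lid on the tub (corners about (183,161),(229,164),(224,214),(178,209)), with the clamp on its left (+y) side and its grip at (190,180). The bar is behind the tub. The steel rack's rails run (282,158)-(338,165) and (278,177)-(337,183), with the conrod between tub and rack. The red rack and the yellow lid are decoys. The scene view agrees. Next I'll fit the poses.

```bash
cat > h.py <<'E'
import numpy as np,cv2
from scipy.optimize import least_squares
from scipy.spatial.transform import Rotation as R
from bench import env,viewer,finder
def proj(p,X):
    return cv2.projectPoints(np.array(X,float).reshape(-1,1,3),cv2.Rodrigues(p['R'])[0],np.array(p['t'],float),p['camera_matrix'],np.array(p['distortion'],float))[0][:,0]
def wor(q,L):  # q=x,y,yaw
    return R.from_euler('z',q[2]).apply(np.array(L,float))+[q[0],q[1],0]
def fit(obs,q0): # obs: list of (pic,local pts,pix)
    f=lambda q:np.concatenate([(proj(p,wor(q,L))-np.array(u)).ravel() for p,L,u in obs])
    r=least_squares(f,q0,loss='soft_l1');return r.x,f(r.x).reshape(-1,2).round(1)
def rows(pos,rot=None,base=None):
    """row numbers from the current (or base (pos,Rotation)) tool pose to world pos/rot"""
    s=env.sense();p0,r0=base or (s['ee_pos'],R.from_quat(s['tcp_rot']))
    d=r0.inv().apply(np.array(pos)-p0)/.4
    w=(r0.inv()*rot).as_rotvec(degrees=True)/30 if rot is not None else np.zeros(3)
    return np.r_[d,w].round(4)
def tool(z,y): # tool axes from world z and y directions
    z=np.array(z,float);z/=np.linalg.norm(z);y=np.array(y,float);y-=z*(y@z);y/=np.linalg.norm(y)
    return R.from_matrix(np.c_[np.cross(y,z),y,z])
E
python3 - <<'E'
from h import *
T=viewer.read_camera('top');S=viewer.read_camera('scene')
t=lambda *a:[(140+u/2.857,110+v/2.857) for u,v in a]
s=lambda *a:[(200+u/4,150+v/4) for u,v in a]
Z=.094
q,e=fit([(T,[(64e-3,.07,Z),(64e-3,-.07,Z),(-.086,-.07,Z),(-.086,.07,Z)],t((123,145),(255,155),(240,297),(108,283))),
 (S,[(-.086,-.07,Z),(-.086,.07,Z),(.064,-.07,Z)],s((525,268),(682,303),(487,375)))],[.7,.1,0])
print('tub',q.round(4),e.tolist())
c=q[:2]+R.from_euler('z',q[2]).as_matrix()[:2,:2]@[0,.032]
print('grip',c, proj(T,[[*c,.151]]),proj(S,[[*c,.151]]),'bar',wor(q,[.094,0,.165]))
h=.082
q,e=fit([(T,[(.024,h,.085),(.024,-h,.085),(-.024,h,.085),(-.024,-h,.085),(-.06,.09,.008),(-.06,-.09,.008)],t((405,138),(567,157),(395,191),(562,208),(395,239),(557,254))),
 (S,[(-.024,-h,.085),(-.024,h,.085),(.024,-h,.085),(.024,h,.085),(.06,-.09,.008),(.06,.09,.008)],s((120,297),(303,343),(97,340),(287,388),(82,423),(280,473)))],[.7,-.2,0])
print('rack',q.round(4),e.tolist())
E
```

```text
tub [ 0.5823  0.1459 -0.0961] [[0.1, -0.3], [-0.1, 0.1], [-0.5, -0.3], [-1.0, 0.3], [-0.7, -1.3], [0.1, -1.0], [-1.6, 4.4]]
grip [0.58534487 0.1777208 ] [[188.98677218 178.00121539]] [[357.2169695  229.34971369]] bar [0.67584035 0.13684822 0.165     ]
rack [ 0.6215 -0.1691 -0.0936] [[0.7, 2.0], [-1.7, 0.1], [2.7, -1.0], [-1.1, -2.2], [-0.6, -1.4], [-0.3, -1.7], [-0.1, -0.7], [-0.3, -1.3], [0.3, -1.3], [-0.8, -1.9], [0.1, -0.4], [0.2, -0.1]]
```

```bash
cat >> h.py <<'E'
def down(yaw): # tool down with its y at world yaw (deg)
    a=np.radians(yaw);return tool([0,0,-1],[np.cos(a),np.sin(a),0])
def plan(wps):
    s=env.sense();b=(s['ee_pos'],R.from_quat(s['tcp_rot']))
    for p,r in wps:
        v=rows(p,r,b);print(v.tolist(),'n>=',int(np.ceil(max(np.linalg.norm(v[:3])*.4/.0625,np.linalg.norm(v[3:])*30/10.7))));b=(np.array(p),r)
E
python3 - <<'E'
from h import *
plan([([.28,.52,.33],down(34.7)),([.38,.4,.33],down(6)),([.49,.28,.33],down(-22.5)),([.585,.178,.33],down(-51)),([.585,.178,.2],down(-51))])
E
```

```text
[-0.0415, -0.0866, -0.3316, 0.0002, -0.0001, 0.9538] n>= 3
[-0.389, 0.0348, 0.0, 0.0, 0.0, 0.9567] n>= 3
[-0.3271, 0.2421, 0.0, 0.0, 0.0, 0.95] n>= 3
[-0.1447, 0.317, 0.0, 0.0, 0.0, 0.95] n>= 3
[0.0, 0.0, 0.325, 0.0, 0.0, 0.0] n>= 3
```

```bash
python3 -m inch '0 0 -.33 0 0 0 0; 0 0 -.33 0 0 0 0; -.0415 -.087 -.33 0 0 .954 0; -.0415 -.087 -.33 0 0 .954 0; -.0415 -.087 -.33 0 0 .954 0; -.0415 -.087 -.33 0 0 .954 0'
python3 -m inch '-.389 .035 0 0 0 .957 .4; -.389 .035 0 0 0 .957 .4; -.389 .035 0 0 0 .957 .4; -.389 .035 0 0 0 .957 .4'
python3 -m inch '-.327 .242 0 0 0 .95 .4; -.327 .242 0 0 0 .95 .4; -.327 .242 0 0 0 .95 .4; -.327 .242 0 0 0 .95 .4'
python3 -m inch '-.145 .317 0 0 0 .95 .4; -.145 .317 0 0 0 .95 .4; -.145 .317 0 0 0 .95 .4; -.145 .317 0 0 0 .95 .4'
python3 -m inch '0 0 .325 0 0 0 .4; 0 0 .325 0 0 0 .4; 0 0 .325 0 0 0 .4; 0 0 .325 0 0 0 .4'
python3 - <<'E'
from h import *
plan([([.585,.178,.2],down(-51))])
s=env.sense();print(s['joints'].round(3),s['ee_pos'])
p=viewer.read_camera('scene');q=viewer.read_camera('top')
a=cv2.resize(p['pixels'][190:270,290:400],None,fx=5,fy=5,interpolation=cv2.INTER_CUBIC)
cv2.imwrite('pics/c.png',a[:,:,::-1])
E
```

```text
clock: 1.45
ee_pos: [0.2798, 0.5198, 0.3295]
tcp_rot: [0.464, 0.886, 0.0, 0.0]
force: [0.3, 0.7, -0.1]
grip_width: 1.001
grasp_force: 0.0
clock: 1.95
ee_pos: [0.3821, 0.3976, 0.3297]
tcp_rot: [0.67, 0.742, 0.0, 0.0]
force: [-0.4, -0.2, -0.2]
grip_width: 0.612
grasp_force: 0.0
clock: 2.45
ee_pos: [0.4913, 0.2783, 0.3293]
tcp_rot: [0.832, 0.555, 0.0, 0.0]
force: [-0.5, 1.0, 0.2]
grip_width: 0.598
grasp_force: 0.0
clock: 2.95
ee_pos: [0.5846, 0.179, 0.3286]
tcp_rot: [0.942, 0.336, -0.001, -0.0]
force: [-0.5, 0.4, -0.2]
grip_width: 0.601
grasp_force: 0.0
clock: 3.45
ee_pos: [0.5851, 0.1796, 0.201]
tcp_rot: [0.942, 0.336, 0.001, -0.0]
force: [0.9, 0.0, 0.7]
grip_width: 0.603
grasp_force: 0.0
[-0.0028, 0.003, 0.0025, -0.0003, -0.0028, 0.0075] n>= 1
[-0.741  0.41   0.5    1.653 -0.213  1.132 -1.071] [0.5850909  0.17963737 0.2010153 ]
```

View pics/c.png

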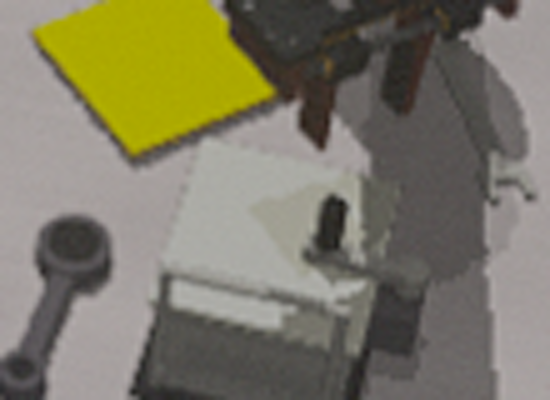

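The scene crop shows the stub's top at about (357,230), where the fit puts it, and the open fingers above and behind it. I'll go down, grip it and swing the clamp.

```bash
python3 - <<'E'
from h import *
q=[.5823,.1459,-.0961]
f=lambda t:wor(q,[-.058*np.sin(t),.09-.058*np.cos(t),.118])
r=down(-51)
for t in np.arange(.22,1.8,.22):print(round(t,2),rows(f(t),r,(f(0),r))[:3],f(t).round(3))
plan([(f(0),r)])
E
python3 -m inch '-.003 .003 .104 0 0 0 .4; -.003 .003 .208 0 0 0 .4; -.003 .003 .208 0 0 0 .4; -.003 .003 .208 0 0 0 .8; -.003 .003 .208 0 0 0 1; -.003 .003 .208 0 0 0 1; -.003 .003 .208 0 0 0 1' 15
```

```text
0.22 [-0.0201 -0.0247  0.    ] [0.573 0.18  0.118]
0.44 [-0.0344 -0.0531  0.    ] [0.561 0.186 0.118]
0.66 [-0.0421 -0.084   0.    ] [0.551 0.193 0.118]
0.88 [-0.0428 -0.1159  0.    ] [0.543 0.203 0.118]
1.1 [-0.0366 -0.1471  0.    ] [0.537 0.214 0.118]
1.32 [-0.0238 -0.1762  0.    ] [0.534 0.227 0.118]
1.54 [-0.0048 -0.2018  0.    ] [0.533 0.239 0.118]
1.76 [ 0.0192 -0.2227  0.    ] [0.535 0.252 0.118]
[-0.0044, 0.0009, 0.2106, 0.0016, -0.0079, 0.0038] n>= 2
clock: 4.42
ee_pos: [0.585, 0.1768, 0.1169]
tcp_rot: [0.943, 0.334, 0.001, -0.0]
force: [-0.5, -1.6, 5.5]
grip_width: 0.195
grasp_force: 15.0
```

```bash
python3 -m inch '-.020 -.025 0 0 0 0 1; -.034 -.053 0 0 0 0 1; -.042 -.084 0 0 0 0 1; -.043 -.116 0 0 0 0 1; -.037 -.147 0 0 0 0 1; -.024 -.176 0 0 0 0 1; -.005 -.202 0 0 0 0 1; .019 -.223 0 0 0 0 1'
python3 -m inch '0 0 0 0 0 0 .4;0 0 0 0 0 0 .4;0 0 0 0 0 0 .4; 0 0 -.1 0 0 0 .4; 0 0 -.25 0 0 0 .4;0 0 -.4 0 0 0 .4;0 0 -.4 0 0 0 .4'
python3 - <<'E'
from h import *
s=env.sense();print(s['joints'].round(4),s['ee_pos'],s['tcp_rot'])
p=viewer.read_camera('scene');q=viewer.read_camera('top')
a=cv2.resize(p['pixels'][190:280,290:390],(560,504),interpolation=cv2.INTER_CUBIC)
cv2.imwrite('pics/d.png',a[:,:,::-1])
E
```

```text
clock: 5.42
ee_pos: [0.5346, 0.248, 0.1164]
tcp_rot: [0.943, 0.333, -0.0, 0.001]
force: [1.5, -6.8, 3.0]
grip_width: 0.195
grasp_force: 15.0
clock: 6.3
ee_pos: [0.5367, 0.2507, 0.2812]
tcp_rot: [0.943, 0.333, 0.004, -0.001]
force: [0.1, -0.1, -0.2]
grip_width: 0.604
grasp_force: 0.0
[-0.9103  0.3074  0.516   1.5958 -0.1587  1.2714 -1.2596] [0.53672552 0.2506705  0.28118411] [ 0.94275856  0.33344793  0.00417217 -0.00116806]
```

View pics/d.png

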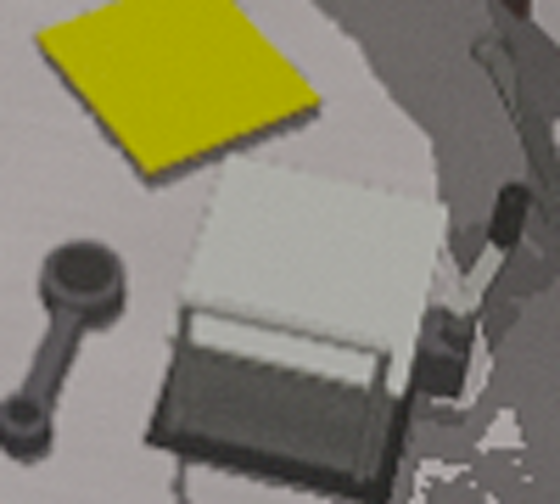

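The crop shows the clamp (its grip at about (381,229)) turned to the front and beside the lid, fully clear, with the lid still closed. Next I'll stage in front of the lip with the tool pitched 45°.

```bash
cat >> h.py <<'E'
Q=np.array([.5823,.1459,-.0961]);Rt=R.from_euler('z',Q[2])
def pit(beta): # tool pointing beta deg below tub +x, y up/forward
    b=np.radians(beta);return tool(Rt.apply([np.cos(b),0,-np.sin(b)]),Rt.apply([np.sin(b),0,np.cos(b)]))
E
python3 - <<'E'
from h import *
E=wor(Q,[-.086,0,.085]);r=pit(45);ax=r.as_matrix()
T=E+.012*ax[:,1]+.018*ax[:,2];P=T-.09*ax[:,2]
print(E,T,P)
plan([([.45,.2,.28],down(-28)),([.40,.17,.25],pit(90)),([.38,.17,.23],pit(67)),(P,r),(T,r)])
E
```

```text
[0.49669681 0.15415188 0.085     ] [0.51781213 0.15211643 0.08075736] [0.45446616 0.15822279 0.14439697]
[-0.2427, -0.035, -0.0094, -0.0006, -0.0019, -0.767] n>= 3
[-0.1249, -0.0752, 0.075, -0.0, 0.0, -0.7498] n>= 3
[-0.0048, -0.0498, 0.05, -0.7667, 0.0, -0.0] n>= 3
[-0.0114, 0.0896, 0.2705, -0.7333, 0.0, 0.0] n>= 3
[-0.0, -0.0, 0.225, 0.0, 0.0, 0.0] n>= 2
```

```bash
python3 -m inch '-.243 -.035 -.009 0 0 -.767 .36;-.243 -.035 -.009 0 0 -.767 .36;-.243 -.035 -.009 0 0 -.767 .36;-.243 -.035 -.009 0 0 -.767 .36'
python3 -m inch '-.125 -.075 .075 0 0 -.75 .36;-.125 -.075 .075 0 0 -.75 .36;-.125 -.075 .075 0 0 -.75 .36;-.125 -.075 .075 0 0 -.75 .36'
python3 -m inch '-.005 -.05 .05 -.767 0 0 .36;-.005 -.05 .05 -.767 0 0 .36;-.005 -.05 .05 -.767 0 0 .36;-.005 -.05 .05 -.767 0 0 .36'
python3 -m inch '-.011 .09 .27 -.733 0 0 .36;-.011 .09 .27 -.733 0 0 .36;-.011 .09 .27 -.733 0 0 .36;-.011 .09 .27 -.733 0 0 .36;-.011 .09 .27 -.733 0 0 .36'
python3 - <<'E'
from h import *
s=env.sense();print(s['joints'].round(3))
E=wor(Q,[-.086,0,.085]);r=pit(45);ax=r.as_matrix()
T=E+.012*ax[:,1]+.018*ax[:,2];P=T-.09*ax[:,2]
plan([(P,r)])
E
```

```text
clock: 6.9
ee_pos: [0.4501, 0.2002, 0.279]
tcp_rot: [0.858, 0.514, -0.0, -0.0]
force: [-0.5, 0.2, -0.0]
grip_width: 0.64
grasp_force: 0.0
clock: 7.4
ee_pos: [0.4013, 0.1706, 0.25]
tcp_rot: [0.742, 0.671, 0.0, 0.0]
force: [-0.6, 0.2, 0.8]
grip_width: 0.641
grasp_force: 0.0
clock: 7.9
ee_pos: [0.3798, 0.1706, 0.23]
tcp_rot: [0.726, 0.658, 0.135, 0.147]
force: [-0.4, 0.1, 0.2]
grip_width: 0.64
grasp_force: 0.0
clock: 8.52
ee_pos: [0.4557, 0.1592, 0.1434]
tcp_rot: [0.685, 0.62, 0.258, 0.282]
force: [-0.0, 0.2, -0.6]
grip_width: 0.642
grasp_force: 0.0
[-0.356  0.132 -0.635  2.535  1.535  0.744 -2.409]
[-0.0026, -0.0003, -0.0037, -0.0029, -0.0006, -0.0086] n>= 1
```

```bash
python3 -m inch '-.003 0 .11 0 0 0 .36;-.003 0 .22 0 0 0 .36;-.003 0 .22 0 0 0 .36;-.003 0 .22 0 0 0 .36'
python3 - <<'E'
from h import *
s=env.sense();print(s['joints'].round(3),s['force'])
E=wor(Q,[-.086,0,.085]);r=pit(45);ax=r.as_matrix()
plan([(E+.012*ax[:,1]+.018*ax[:,2],r)])
p=viewer.read_camera('scene');q=viewer.read_camera('top')
f=lambda p:cv2.resize(p['pixels'][v:v+100,u:u+80],(400,500),interpolation=cv2.INTER_CUBIC)
v,u=180,290;a=f(p);v,u=145,155;b=f(q)
cv2.imwrite('pics/e.png',np.hstack([a,b])[:,:,::-1])
E
```

```text
clock: 9.02
ee_pos: [0.5169, 0.1506, 0.0818]
tcp_rot: [0.685, 0.62, 0.256, 0.283]
force: [0.1, 0.9, 0.7]
grip_width: 0.642
grasp_force: 0.0
[-0.31   0.378 -0.537  2.499  1.892  0.804 -2.627] [0.10343954 0.91563848 0.74071602]
[0.0039, -0.0005, 0.0033, -0.0021, 0.0043, -0.0038] n>= 1
```

View pics/e.png

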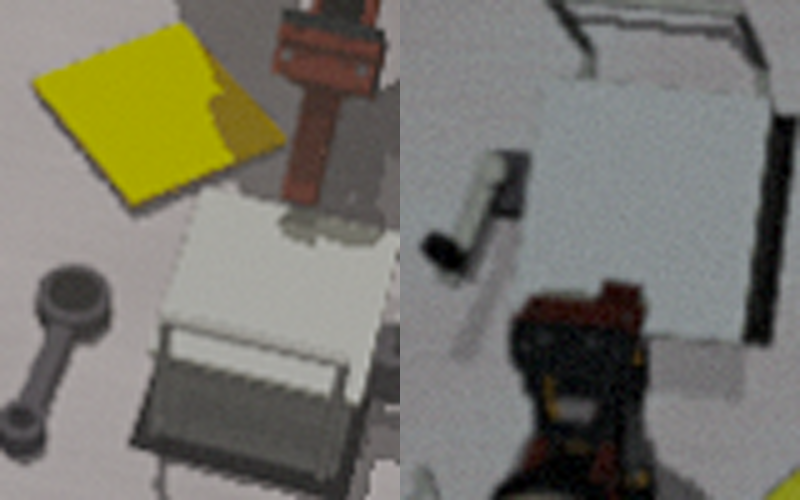

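The scene view shows the upper finger over the lip's middle at about (350,222), and the top view shows the lower finger tucked under it. I'll compute the lift.

```bash
python3 - <<'E'
from h import *
r=pit(45);ax=r.as_matrix()
def Ea(a):
    a=np.radians(a);return wor(Q,[.06-.146*np.cos(a),0,.085+.146*np.sin(a)])
s=env.sense();b=(s['ee_pos'],R.from_quat(s['tcp_rot']))
def p(a,y=.028):return Ea(a)+y*ax[:,1]+.018*ax[:,2]
for a in(0,3,6,10,14,18,22):print(a,rows(p(a),r,b)[:3])
b=(p(22),r)
for a in(26,30,34,38,42,45):print(a,rows(p(a),r,b)[:3])
b=(p(45),r);print(rows(p(45,.0045),r,b))
E
```

```text
0 [0.0021 0.0372 0.0063]
3 [ 0.0021  0.0511 -0.0069]
6 [ 0.0021  0.0656 -0.0192]
10 [ 0.0021  0.086  -0.0345]
14 [ 0.0021  0.1074 -0.0484]
18 [ 0.0022  0.1297 -0.0607]
22 [ 0.0022  0.1528 -0.0715]
26 [ 0.      0.0238 -0.0091]
30 [-0.      0.0481 -0.0166]
34 [ 0.      0.073  -0.0223]
38 [ 0.      0.0981 -0.0263]
42 [-0.      0.1235 -0.0285]
45 [ 0.      0.1426 -0.029 ]
[ 0.     -0.0587 -0.      0.      0.      0.    ]
```

```bash
python3 -m inch '.002 .02 .005 0 0 0 .36;.002 .037 .006 0 0 0 .36;.002 .051 -.007 0 0 0 .36;.002 .066 -.019 0 0 0 .36;.002 .086 -.035 0 0 0 .36;.002 .107 -.048 0 0 0 .36;.002 .130 -.061 0 0 0 .36;.002 .153 -.072 0 0 0 .36'
python3 -m inch '0 .024 -.009 0 0 0 .36;0 .048 -.017 0 0 0 .36;0 .073 -.022 0 0 0 .36;0 .098 -.026 0 0 0 .36;0 .123 -.028 0 0 0 .36;0 .143 -.029 0 0 0 .36;0 .143 -.029 0 0 0 .36'
python3 - <<'E'
from h import *
s=env.sense();print(s['joints'].round(3),s['force'],s['torque'])
p=viewer.read_camera('scene');q=viewer.read_camera('top')
f=lambda p:cv2.resize(p['pixels'][v:v+100,u:u+80],(400,500),interpolation=cv2.INTER_CUBIC)
v,u=180,310;a=f(p);v,u=145,155;b=f(q)
cv2.imwrite('pics/f.png',np.hstack([a,b])[:,:,::-1])
E
```

```text
clock: 10.12
ee_pos: [0.5393, 0.1497, 0.1468]
tcp_rot: [0.684, 0.621, 0.258, 0.283]
force: [-0.2, 0.9, 0.7]
grip_width: 0.639
grasp_force: 0.0
clock: 11.0
ee_pos: [0.5717, 0.1466, 0.1955]
tcp_rot: [0.684, 0.621, 0.258, 0.283]
force: [0.2, -0.3, 0.3]
grip_width: 0.639
grasp_force: 0.0
[-0.221  0.132 -0.465  2.322  1.477  0.571 -2.028] [ 0.17097018 -0.33413653  0.26889861] [0.01072129 0.72000922 0.00627906]
```

View pics/f.png

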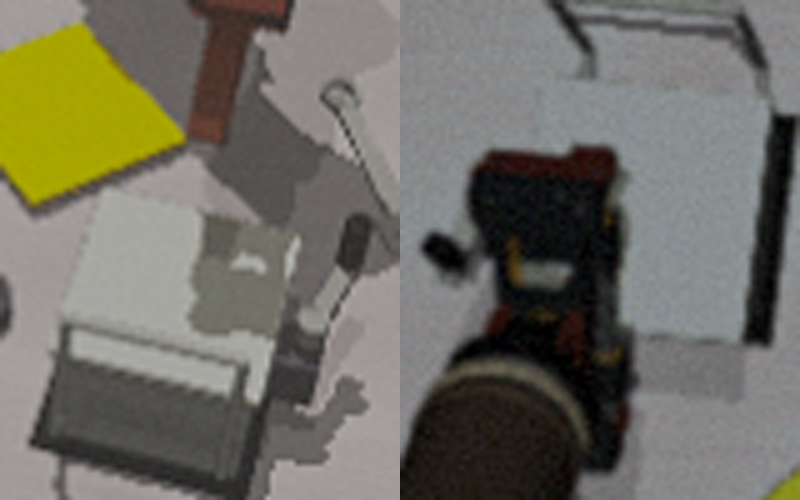

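The lid did not move: it is still flat and there is no contact force. I'll check where the fingers really are against the prediction.

```bash
python3 - <<'E'
from h import *
s=env.sense();r=R.from_quat(s['tcp_rot']);p=s['ee_pos'];ax=r.as_matrix();print(p,ax.round(2).tolist())
S=viewer.read_camera('scene');T=viewer.read_camera('top')
for n,X in(('tcp',p),('up',p+.028*ax[:,1]),('upout',p+.0415*ax[:,1]),('low',p-.028*ax[:,1]),('E',wor(Q,[-.086,0,.085]))):
    a=proj(S,[X])[0];b=proj(T,[X])[0];print(n,X.round(3),a.round(1),'crop',((a-[310,180])*5).round(),b.round(1),((b-[155,145])*5+[400,0]).round())
E
```

```text
[0.57114537 0.14655542 0.194647  ] [[0.1, 0.7, 0.7], [1.0, -0.07, -0.07], [0.0, 0.71, -0.71]]
tcp [0.571 0.147 0.195] [349.5 215.3] crop [198. 177.] [196.7 179.4] [609. 172.]
up [0.591 0.145 0.214] [349.  215.4] crop [195. 177.] [196.2 170.8] [606. 129.]
upout [0.6   0.144 0.224] [348.8 215.4] crop [194. 177.] [196.  166.5] [605. 108.]
low [0.551 0.148 0.175] [350.  215.2] crop [200. 176.] [197.2 187.9] [611. 214.]
E [0.497 0.154 0.085] [350.2 222. ] crop [201. 210.] [200.6 212. ] [628. 335.]
```

```bash
python3 - <<'E'
from h import *
S=viewer.read_camera('scene')
d=down(-51).as_matrix();p=np.array([.5851,.1796,.201])
for k in(-.033,0,.033):print(proj(S,[p+k*d[:,1], p+k*d[:,1]+[0,0,.024]]).round(1).tolist())
b=S['pixels'][190:226,335:365];print(b.shape)
cv2.imwrite('pics/g.png',cv2.resize(S['pixels'][185:235,320:385],(780,600),interpolation=cv2.INTER_NEAREST)[:,:,::-1])
E
```

```text
[[368.6, 215.2], [369.8, 209.9]]
[[359.9, 218.7], [361.0, 213.4]]
[[351.0, 222.3], [352.0, 217.0]]
(36, 30, 3)
```

View pics/g.png

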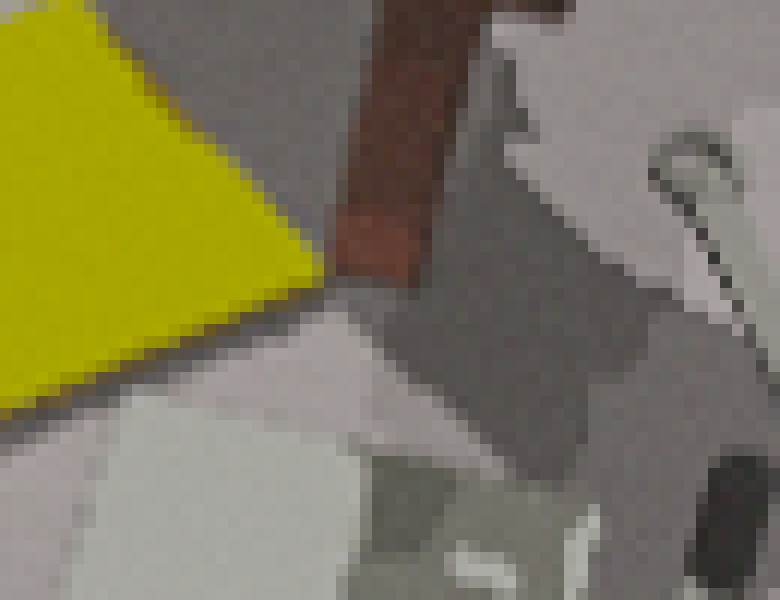

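The red finger ends at (351,209) with a short grey tip down to about row 212. The reported TCP projects to (349.5,215), so the fingers reach 10–20 mm less far than planned, and the lower one passed in front of the lip. I'll repeat with a deeper insertion and the fingers wide open.

```bash
python3 - <<'E'
from h import *
r=pit(45);ax=r.as_matrix();E=wor(Q,[-.086,0,.085])
T=E+.016*ax[:,1]+.032*ax[:,2];P=T-.085*ax[:,2]
B=env.sense()['ee_pos']-.1*ax[:,2]
print(B,P,T)
plan([(B,r),(P,r),(T,r),(T+.027*ax[:,1],r)])
E
```

```text
[0.50071264 0.1534132  0.26495788] [0.47065457 0.15666228 0.13379037] [0.53048133 0.15089516 0.07368629]
[0.0, -0.0001, -0.25, -0.0008, -0.0001, 0.0008] n>= 2
[0.0009, -0.2853, 0.1784, 0.0, 0.0, 0.0] n>= 3
[0.0, 0.0, 0.2125, 0.0, 0.0, 0.0] n>= 2
[0.0, 0.0675, 0.0, 0.0, 0.0, 0.0] n>= 1
```

```bash
python3 -m inch '0 0 -.25 0 0 0 .02;0 0 -.25 0 0 0 .02;0 -.285 -.072 0 0 0 .02;0 -.285 -.072 0 0 0 .02;0 -.285 -.072 0 0 0 .02;0 -.285 -.072 0 0 0 .02'
python3 -m inch '0 0 .1 0 0 0 .02;0 0 .212 0 0 0 .02;0 0 .212 0 0 0 .02;0 0 .212 0 0 0 .02'
python3 -m inch '0 .03 0 0 0 0 .02;0 .055 0 0 0 0 .02;0 .068 0 0 0 0 .02;0 .068 0 0 0 0 .02'
python3 - <<'E'
from h import *
s=env.sense();print(s['joints'].round(3),s['force'])
r=pit(45);ax=r.as_matrix();E=wor(Q,[-.086,0,.085])
print('E in tool',R.from_quat(s['tcp_rot']).inv().apply(E-s['ee_pos']))
plan([(E+.043*ax[:,1]+.032*ax[:,2],r)])
E
```

```text
clock: 12.0
ee_pos: [0.469, 0.1558, 0.1311]
tcp_rot: [0.683, 0.623, 0.254, 0.282]
force: [0.4, -0.2, 0.7]
grip_width: 0.979
grasp_force: 0.0
clock: 12.5
ee_pos: [0.531, 0.1502, 0.0756]
tcp_rot: [0.684, 0.621, 0.257, 0.284]
force: [0.7, -0.0, 0.2]
grip_width: 0.98
grasp_force: 0.0
clock: 13.0
ee_pos: [0.5502, 0.1487, 0.0947]
tcp_rot: [0.684, 0.621, 0.258, 0.284]
force: [0.6, 0.1, 0.5]
grip_width: 0.978
grasp_force: 0.0
[-0.245  0.367 -0.527  2.438  1.893  0.748 -2.532] [0.58815647 0.11181615 0.52483705]
E in tool [ 0.00024957 -0.04481195 -0.0312062 ]
[0.0007, -0.0047, 0.0022, 0.0032, -0.0004, -0.0014] n>= 1
```

```bash
cat >> h.py <<'E'
def Ea(a):
    a=np.radians(a);return wor(Q,[.06-.146*np.cos(a),0,.085+.146*np.sin(a)])
def lidbox(p,a): # predicted box of the plate tipped by a about the back wall
    a=np.radians(a);L=[]
    for x in(-.146,.004):
        for z in(0,.009):
            for y in(-.07,.07):L.append([.06+x*np.cos(a)+z*np.sin(a),y,.085-x*np.sin(a)+z*np.cos(a)])
    u=proj(p,wor(Q,L));return np.r_[u.min(0),u.max(0)].round()
def chk(al):
    for n in('scene','top'):
        p=viewer.read_camera(n)
        print(n,[(round(d['p'],2),np.round(d['box']).tolist()) for d in finder.look_for(p,'lid')[:3]],'pred',[(a,lidbox(p,a).tolist()) for a in al])
E
python3 - <<'E'
from h import *
r=pit(45);ax=r.as_matrix()
s=env.sense();b=(s['ee_pos'],R.from_quat(s['tcp_rot']))
def p(a,y=.043):return Ea(a)+y*ax[:,1]+.032*ax[:,2]
for a in(3,6,9,12,15,18,21,24):print(a,rows(p(a),r,b)[:3])
b=(p(24),r)
for a in(27,30,33,36,39,42,45):print(a,rows(p(a),r,b)[:3])
E
```

```text
3 [ 0.0007  0.0092 -0.011 ]
6 [ 0.0007  0.0238 -0.0234]
9 [ 0.0007  0.039  -0.035 ]
12 [ 0.0007  0.0547 -0.0458]
15 [ 0.0007  0.071  -0.0557]
18 [ 0.0008  0.0878 -0.0648]
21 [ 0.0008  0.1051 -0.073 ]
24 [ 0.0008  0.1228 -0.0803]
27 [-0.      0.018  -0.0064]
30 [ 0.      0.0363 -0.0118]
33 [ 0.      0.0549 -0.0163]
36 [ 0.      0.0737 -0.0197]
39 [-0.      0.0927 -0.0222]
42 [ 0.      0.1117 -0.0237]
45 [ 0.      0.1308 -0.0242]
```

```bash
python3 -m inch '.001 .009 -.011 0 0 0 .02;.001 .024 -.023 0 0 0 .02;.001 .039 -.035 0 0 0 .02;.001 .055 -.046 0 0 0 .02;.001 .071 -.056 0 0 0 .02;.001 .088 -.065 0 0 0 .02;.001 .105 -.073 0 0 0 .02;.001 .105 -.073 0 0 0 .02'
python3 -c "
from h import *
chk([0,21])
print(env.sense()['force'])"
```

```text
clock: 14.0
ee_pos: [0.5593, 0.1482, 0.1447]
tcp_rot: [0.684, 0.621, 0.258, 0.284]
force: [0.6, 0.3, -0.1]
grip_width: 0.981
grasp_force: 0.0
scene [(0.76, [322.0, 218.0, 369.0, 256.0]), (0.59, [298.0, 186.0, 348.0, 220.0]), (0.41, [317.0, 221.0, 386.0, 280.0])] pred [(0, [320.0, 216.0, 371.0, 260.0]), (21, [320.0, 208.0, 372.0, 260.0])]
top [(0.79, [179.0, 160.0, 227.0, 215.0]), (0.77, [212.0, 235.0, 273.0, 297.0])] pred [(0, [177.0, 160.0, 229.0, 214.0]), (21, [173.0, 160.0, 230.0, 208.0])]
[ 0.54237874 -1.36128912  0.13227611]
```

```bash
python3 -m inch '0 0 -.2 0 0 0 .02;0 0 -.2 0 0 0 .02;0 0 -.2 0 0 0 .02;0 0 -.2 0 0 0 .02'
python3 - <<'E'
from h import *
s=env.sense();p=s['ee_pos'];ax=R.from_quat(s['tcp_rot']).as_matrix()
o=[]
for n in('scene','top'):
    c=viewer.read_camera(n)
    for d in(0,.02,.04):
        print(n,d,[proj(c,[p+k*ax[:,1]-d*ax[:,2]])[0].round(1).tolist() for k in(-.05,0,.05)])
    u,v=proj(c,[p])[0].astype(int);u0,v0=max(u-32,0),max(v-32,0)
    im=cv2.resize(c['pixels'][v0:v0+64,u0:u0+50],(400,512),interpolation=cv2.INTER_CUBIC);print('origin',u0,v0)
    for k in(-.05,0,.05):
        for d in(0,.02,.04):
            w=(proj(c,[p+k*ax[:,1]-d*ax[:,2]])[0]-[u0,v0])*8
            cv2.circle(im,tuple(int(x) for x in w),2,[(0,255,0),(0,255,255),(255,0,255)][int(d/.02)],-1)
    o.append(im)
cv2.imwrite('pics/h.png',np.hstack(o)[:,:,::-1])
E
```

```text
clock: 14.7
ee_pos: [0.5028, 0.1533, 0.2]
tcp_rot: [0.684, 0.621, 0.257, 0.283]
force: [-0.1, -0.6, -0.3]
grip_width: 0.974
grasp_force: 0.0
scene 0 [[354.5, 199.9], [353.9, 199.4], [353.1, 199.0]]
scene 0.02 [[355.8, 194.0], [355.2, 193.4], [354.5, 192.8]]
scene 0.04 [[357.1, 188.2], [356.6, 187.4], [355.9, 186.5]]
origin 321 167
top 0 [[194.2, 218.1], [193.3, 203.5], [192.2, 188.3]]
top 0.02 [[192.6, 222.4], [191.6, 207.8], [190.5, 192.5]]
top 0.04 [[190.9, 226.9], [189.8, 212.2], [188.7, 196.8]]
origin 161 171
```

View pics/h.png

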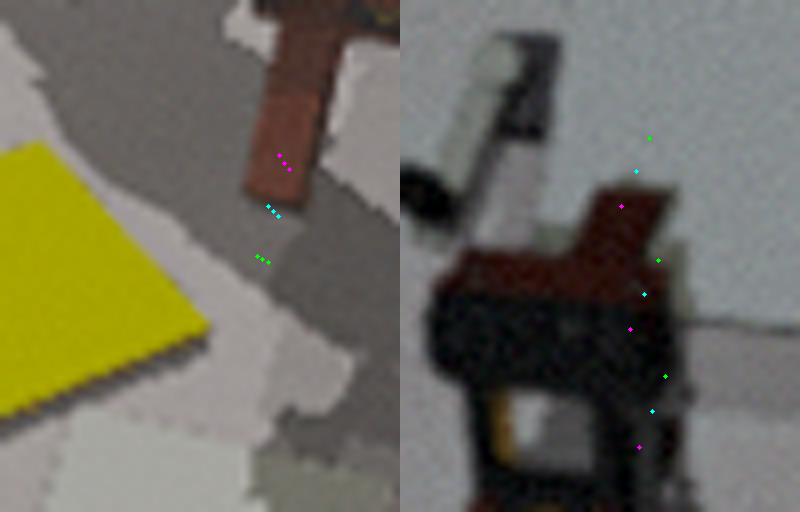

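The red part of the finger ends about 18–27 mm short of the TCP in both views, and whether a grey pad continues to the TCP is unclear. I'll settle it by touch, lowering the closed fingertips gently onto the lid over the tub.

```bash
python3 - <<'E'
from h import *
r=pit(45);plan([(wor(Q,[-.02,0,.2]),r),(wor(Q,[-.02,0,.112]),r)])
E
```

```text
[0.0011, 0.107, 0.1049, -0.0026, 0.0019, -0.0] n>= 1
[0.0, -0.1556, 0.1556, 0.0, 0.0, 0.0] n>= 2
```

```bash
python3 -m inch '0 .107 .105 0 0 0 1;0 .107 .105 0 0 0 1;0 .107 .105 0 0 0 1;0 -.049 .26 0 0 0 1;0 -.049 .26 0 0 0 1;0 -.049 .26 0 0 0 1;0 -.049 .26 0 0 0 1' 5
for i in 1 2 3 4 5; do echo; done
python3 -m inch '0 -.0055 .0055 0 0 0 1;0 -.0055 .0055 0 0 0 1'
python3 -m inch '0 -.0055 .0055 0 0 0 1;0 -.0055 .0055 0 0 0 1'
python3 -m inch '0 -.0055 .0055 0 0 0 1;0 -.0055 .0055 0 0 0 1'
python3 -m inch '0 -.0055 .0055 0 0 0 1;0 -.0055 .0055 0 0 0 1'
```

```text
clock: 15.68
ee_pos: [0.5619, 0.1482, 0.114]
tcp_rot: [0.684, 0.621, 0.257, 0.283]
force: [-0.3, 0.3, 0.4]
grip_width: 0.222
grasp_force: 0.0





clock: 15.92
ee_pos: [0.5624, 0.148, 0.1113]
tcp_rot: [0.684, 0.621, 0.258, 0.284]
force: [0.5, -0.1, 0.4]
grip_width: 0.018
grasp_force: 0.0
clock: 16.18
ee_pos: [0.5619, 0.1478, 0.1069]
tcp_rot: [0.684, 0.621, 0.257, 0.283]
force: [0.7, 0.0, 0.1]
grip_width: 0.004
grasp_force: 0.0
clock: 16.42
ee_pos: [0.5618, 0.1478, 0.1033]
tcp_rot: [0.684, 0.621, 0.257, 0.283]
force: [-0.7, -0.0, -0.4]
grip_width: 0.008
grasp_force: 0.0
clock: 16.68
ee_pos: [0.5618, 0.1479, 0.1002]
tcp_rot: [0.684, 0.621, 0.257, 0.283]
force: [0.3, -0.0, -0.6]
grip_width: 0.005
grasp_force: 0.0
```

```bash

python3 -m inch '0 -.0055 .0055 0 0 0 1;0 -.0055 .0055 0 0 0 1'
python3 -m inch '0 -.0055 .0055 0 0 0 1;0 -.0055 .0055 0 0 0 1'
python3 -m inch '0 -.0055 .0055 0 0 0 1;0 -.0055 .0055 0 0 0 1'
```

```text
clock: 16.92
ee_pos: [0.5618, 0.1479, 0.0972]
tcp_rot: [0.684, 0.621, 0.257, 0.283]
force: [-1.1, -0.2, 0.5]
grip_width: 0.002
grasp_force: 0.0
clock: 17.18
ee_pos: [0.5618, 0.1478, 0.0941]
tcp_rot: [0.684, 0.621, 0.257, 0.283]
force: [0.5, -0.4, -0.2]
grip_width: 0.002
grasp_force: 0.0
clock: 17.42
ee_pos: [0.5618, 0.1478, 0.091]
tcp_rot: [0.684, 0.621, 0.257, 0.283]
force: [0.1, 0.5, -0.7]
grip_width: 0.005
grasp_force: 0.0
```

```bash

python3 -m inch '0 -.0045 .0045 0 0 0 1;0 -.0045 .0045 0 0 0 1'
python3 -m inch '0 -.0045 .0045 0 0 0 1;0 -.0045 .0045 0 0 0 1'
python3 -m inch '0 -.0045 .0045 0 0 0 1;0 -.0045 .0045 0 0 0 1'
```

```text
clock: 17.68
ee_pos: [0.5618, 0.1479, 0.0885]
tcp_rot: [0.684, 0.621, 0.257, 0.283]
force: [0.1, 0.0, -0.2]
grip_width: 0.004
grasp_force: 0.0
clock: 17.92
ee_pos: [0.5618, 0.1479, 0.086]
tcp_rot: [0.684, 0.621, 0.257, 0.283]
force: [-0.4, -0.7, -0.3]
grip_width: 0.003
grasp_force: 0.0
clock: 18.18
ee_pos: [0.5618, 0.1478, 0.0834]
tcp_rot: [0.684, 0.621, 0.257, 0.283]
force: [-1.7, 0.0, -0.0]
grip_width: 0.007
grasp_force: 0.0
```

```bash

python3 -m inch '0 -.0045 .0045 0 0 0 1;0 -.0045 .0045 0 0 0 1'
python3 -m inch '0 -.0045 .0045 0 0 0 1;0 -.0045 .0045 0 0 0 1'
python3 -m inch '0 -.0035 .0035 0 0 0 1;0 -.0035 .0035 0 0 0 1'
```

```text
clock: 18.42
ee_pos: [0.5621, 0.148, 0.0813]
tcp_rot: [0.684, 0.621, 0.257, 0.284]
force: [-0.3, -0.7, 2.6]
grip_width: 0.008
grasp_force: 1.4
clock: 18.68
ee_pos: [0.5629, 0.1481, 0.081]
tcp_rot: [0.683, 0.621, 0.259, 0.285]
force: [-12.0, -0.8, 23.0]
grip_width: 0.006
grasp_force: 11.4
clock: 18.92
ee_pos: [0.5637, 0.1482, 0.0809]
tcp_rot: [0.682, 0.62, 0.26, 0.286]
force: [-21.1, -3.2, 38.1]
grip_width: 0.001
grasp_force: 19.0
```

Contact came at reported z 0.0815, and the lid's top is at 0.094. So the true fingertips sit about 26 mm behind the reported TCP, which fits both misses and both views. I'll retract, then insert deeper by that amount.

```bash
python3 -m inch '0 .05 -.05 0 0 0 1;0 .17 -.17 0 0 0 .2;0 .17 -.17 0 0 0 .2;0 .17 -.17 0 0 0 .2'
cat >> h.py <<'E'
D=.026 # true fingertips lie this far behind the reported TCP
E
python3 - <<'E'
from h import *
chk([0])
r=pit(45);ax=r.as_matrix();g=.035;zi=.020+D
E=Ea(0);T=E+.014*ax[:,1]+zi*ax[:,2];P=T-.085*ax[:,2];B=P+[0,0,.08]
plan([(B,r),(P,r),(T,r)])
def p(a,y=g+.001):return Ea(a)+y*ax[:,1]+zi*ax[:,2]
for a in(0,3,6,9,12,15,18):print(a,rows(p(a),r,(T,r))[:3])
E
```

```text
clock: 19.42
ee_pos: [0.5623, 0.148, 0.1742]
tcp_rot: [0.684, 0.621, 0.258, 0.284]
force: [-0.9, 0.8, -0.0]
grip_width: 0.308
grasp_force: 0.0
scene [(0.94, [326.0, 218.0, 369.0, 260.0]), (0.91, [298.0, 185.0, 348.0, 217.0]), (0.42, [223.0, 223.0, 281.0, 267.0])] pred [(0, [320.0, 216.0, 371.0, 260.0])]
top [(0.96, [180.0, 159.0, 231.0, 215.0]), (0.66, [213.0, 231.0, 273.0, 298.0])] pred [(0, [177.0, 160.0, 229.0, 214.0])]
[0.0008, -0.0913, -0.2013, -0.0042, 0.0017, 0.0015] n>= 2
[0.0, -0.1414, 0.1414, 0.0, 0.0, 0.0] n>= 2
[0.0, 0.0, 0.2125, 0.0, 0.0, 0.0] n>= 2
0 [-0.     0.055 -0.   ]
3 [-0.      0.0689 -0.0132]
6 [-0.      0.0834 -0.0256]
9 [-0.      0.0986 -0.0372]
12 [-0.      0.1143 -0.048 ]
15 [-0.      0.1306 -0.058 ]
18 [ 0.      0.1474 -0.0671]
```

```bash
python3 -m inch '0 -.04 -.2 0 0 0 .2;0 -.091 -.2 0 0 0 .2;0 -.091 -.2 0 0 0 .2;0 -.233 -.06 0 0 0 .2;0 -.233 -.06 0 0 0 .2;0 -.233 -.06 0 0 0 .2'
python3 -m inch '0 0 .1 0 0 0 .2;0 0 .18 0 0 0 .2;0 0 .2125 0 0 0 .2;0 0 .2125 0 0 0 .2'
python3 -m inch '0 .03 0 0 0 0 .2;0 .055 0 0 0 0 .2;0 .069 -.013 0 0 0 .2;0 .083 -.026 0 0 0 .2;0 .099 -.037 0 0 0 .2;0 .114 -.048 0 0 0 .2;0 .131 -.058 0 0 0 .2;0 .131 -.058 0 0 0 .2'
python3 -c "
from h import *
chk([0,15])
s=env.sense();print(s['force'],s['joints'].round(2))"
```

```text
clock: 20.38
ee_pos: [0.4784, 0.155, 0.1202]
tcp_rot: [0.684, 0.623, 0.254, 0.282]
force: [-0.3, 0.1, 0.5]
grip_width: 0.802
grasp_force: 0.0
clock: 20.88
ee_pos: [0.5402, 0.1492, 0.0638]
tcp_rot: [0.684, 0.621, 0.256, 0.284]
force: [-0.4, -0.6, 0.2]
grip_width: 0.801
grasp_force: 0.0
clock: 21.88
ee_pos: [0.5601, 0.1481, 0.1179]
tcp_rot: [0.684, 0.621, 0.258, 0.283]
force: [0.3, 0.3, -1.8]
grip_width: 0.798
grasp_force: 0.6
scene [(0.94, [323.0, 214.0, 369.0, 260.0]), (0.71, [297.0, 187.0, 346.0, 220.0])] pred [(0, [320.0, 216.0, 371.0, 260.0]), (15, [320.0, 210.0, 372.0, 260.0])]
top [(0.86, [172.0, 159.0, 230.0, 209.0]), (0.84, [210.0, 232.0, 276.0, 297.0])] pred [(0, [177.0, 160.0, 229.0, 214.0]), (15, [174.0, 160.0, 229.0, 211.0])]
[-0.08849094 -0.93729528 -0.88400427] [-0.27  0.3  -0.47  2.41  1.82  0.67 -2.43]
```

```bash
python3 - <<'E'
from h import *
r=pit(45);ax=r.as_matrix();zi=.020+D
def p(a,g):return Ea(a)+g*ax[:,1]+zi*ax[:,2]
b=(p(15,.036),r)
for a in(18,21,24,27,30,32):print(a,rows(p(a,.035),r,b)[:3])
b=(p(32,.035),r)
for a,c in((34,.2),(36,.31),(38,.42),(40,.53),(42,.64),(44,.74),(45,.74),(45,.74)):print(a,c,rows(p(a,.044*(1-c)),r,b)[:3])
print(rows(p(45,.0045),r,(p(45,.044*.26),r))[:3])
E
```

```text
18 [ 0.      0.0143 -0.0091]
21 [ 0.      0.0315 -0.0173]
24 [ 0.      0.0492 -0.0247]
27 [ 0.      0.0672 -0.031 ]
30 [ 0.      0.0855 -0.0365]
32 [ 0.      0.0979 -0.0395]
34 0.2 [-0.      0.013  -0.0026]
36 0.31 [-0.      0.0134 -0.0049]
38 0.42 [ 0.      0.0139 -0.0066]
40 0.53 [-0.      0.0145 -0.008 ]
42 0.64 [-0.      0.0151 -0.0089]
44 0.74 [ 0.      0.0168 -0.0093]
45 0.74 [ 0.      0.0232 -0.0094]
45 0.74 [ 0.      0.0232 -0.0094]
[-0.     -0.0174 -0.    ]
```

```bash
python3 -m inch '0 .014 -.009 0 0 0 .2;0 .032 -.017 0 0 0 .2;0 .049 -.025 0 0 0 .2;0 .067 -.031 0 0 0 .2;0 .086 -.037 0 0 0 .2;0 .098 -.040 0 0 0 .2;0 .098 -.040 0 0 0 .2'
python3 -m inch '0 .013 -.003 0 0 0 .2;0 .013 -.005 0 0 0 .31;0 .014 -.007 0 0 0 .42;0 .015 -.008 0 0 0 .53;0 .015 -.009 0 0 0 .64;0 .017 -.009 0 0 0 .74;0 .023 -.009 0 0 0 .74;0 .023 -.009 0 0 0 .74'
python3 -m inch '0 -.009 0 0 0 0 .85;0 -.017 0 0 0 0 .95;0 -.017 0 0 0 0 1;0 -.017 0 0 0 0 1;0 -.017 0 0 0 0 1' 40
python3 -c "
from h import *
chk([40,45,50])
s=env.sense();print(s['force'],s['joints'].round(2))"
```

```text
clock: 22.95
ee_pos: [0.5765, 0.1465, 0.1568]
tcp_rot: [0.684, 0.621, 0.258, 0.284]
force: [-0.5, -0.2, -1.4]
grip_width: 0.802
grasp_force: 0.5
clock: 23.95
ee_pos: [0.5803, 0.1461, 0.1655]
tcp_rot: [0.684, 0.621, 0.257, 0.283]
force: [-0.3, -0.9, -0.8]
grip_width: 0.261
grasp_force: 0.4
clock: 24.58
ee_pos: [0.5754, 0.1466, 0.1605]
tcp_rot: [0.684, 0.621, 0.257, 0.283]
force: [-0.8, -0.8, -0.0]
grip_width: 0.095
grasp_force: 40.0
scene [(0.68, [323.0, 211.0, 371.0, 261.0]), (0.56, [296.0, 184.0, 348.0, 219.0])] pred [(40, [320.0, 205.0, 373.0, 260.0]), (45, [320.0, 205.0, 373.0, 261.0]), (50, [320.0, 205.0, 373.0, 261.0])]
top [(0.65, [211.0, 234.0, 274.0, 300.0]), (0.58, [174.0, 159.0, 230.0, 194.0])] pred [(40, [171.0, 159.0, 230.0, 197.0]), (45, [171.0, 159.0, 230.0, 193.0]), (50, [170.0, 159.0, 230.0, 190.0])]
[ 0.4092201  -0.92383735  0.14786949] [-0.25  0.21 -0.44  2.35  1.65  0.59 -2.21]
```

The lid is pinched at 8.4 mm opening and tipped about 45°, as predicted. Now I'll rotate it about the back wall.

```bash
cat >> h.py <<'E'
def hold(a,rad=.146,dx=0,dz=0): # tool pose holding the lid at tilt a
    r=pit(a);m=r.as_matrix();t=np.radians(a)
    return wor(Q,[.06-rad*np.cos(t)+dx,0,.085+rad*np.sin(t)+dz])+.0045*m[:,1]+(.020+D)*m[:,2],r
E
python3 - <<'E'
from h import *
b=hold(45);print(rows(*b))
def seq(b,l):
    for a,rad,dx,dz in l:print(a,rows(*hold(a,rad,dx,dz),b).tolist())
    return hold(*l[-1])
b=seq(b,[(49,.146,0,.001),(53,.147,0,.001),(57,.147,0,.001),(61,.147,0,.001),(65,.147,0,.001),(69,.147,0,.001),(73,.147,0,.001)])
b=seq(b,[(77,.147,0.001,.001),(81,.147,.001,.001),(85,.147,.001,.001),(89,.147,.001,.001),(93,.147,.001,.001),(97,.147,.001,.001)])
E
```

```text
[-0.     -0.0038  0.0019  0.0001  0.0002 -0.0004]
49 [-0.0, 0.0192, -0.0004, 0.1333, -0.0, 0.0]
53 [-0.0, 0.0368, -0.0002, 0.2667, -0.0, 0.0]
57 [-0.0, 0.054, 0.0036, 0.4, -0.0, -0.0]
61 [-0.0, 0.0709, 0.0086, 0.5333, -0.0, 0.0]
65 [-0.0, 0.0874, 0.0148, 0.6667, 0.0, -0.0]
69 [-0.0, 0.1035, 0.0221, 0.8, -0.0, 0.0]
73 [0.0, 0.119, 0.0306, 0.9333, -0.0, -0.0]
77 [-0.0, 0.02, 0.0021, 0.1333, 0.0, 0.0]
81 [-0.0, 0.0374, 0.0048, 0.2667, 0.0, 0.0]
85 [-0.0, 0.0546, 0.0086, 0.4, 0.0, -0.0]
89 [0.0, 0.0716, 0.0136, 0.5333, 0.0, 0.0]
93 [-0.0, 0.0881, 0.0198, 0.6667, 0.0, 0.0]
97 [-0.0, 0.1041, 0.0271, 0.8, 0.0, -0.0]
```

```bash
python3 -m inch '0 .019 0 .133 0 0 1;0 .037 0 .267 0 0 1;0 .054 .003 .4 0 0 1;0 .071 .008 .533 0 0 1;0 .087 .014 .667 0 0 1;0 .103 .021 .8 0 0 1;0 .119 .030 .933 0 0 1;0 .119 .030 .933 0 0 1'
python3 -m inch '0 .02 .002 .133 0 0 1;0 .037 .005 .267 0 0 1;0 .055 .009 .4 0 0 1;0 .072 .013 .533 0 0 1;0 .088 .02 .667 0 0 1;0 .104 .027 .8 0 0 1;0 .104 .027 .8 0 0 1'
python3 - <<'E'
from h import *
s=env.sense();print(s['force'],s['torque'],s['joints'].round(2))
chk([97])
b=hold(97,.147,.001,.001);print(rows(*b))
for a,rad,dx,dz in((97,.142,.001,.001),(97,.138,.001,.001),(99,.138,.001,.001),(101,.138,.001,.001),(103,.138,.001,.001),(105,.138,.001,.001)):print(a,rows(*hold(a,rad,dx,dz),b).tolist())
E
```

```text
clock: 25.78
ee_pos: [0.6186, 0.1418, 0.1853]
tcp_rot: [0.733, 0.664, 0.099, 0.109]
force: [0.3, 0.1, -2.0]
grip_width: 0.099
grasp_force: 40.0
clock: 26.65
ee_pos: [0.6609, 0.1378, 0.1854]
tcp_rot: [0.739, 0.67, -0.042, -0.045]
force: [1.9, 0.2, -3.5]
grip_width: 0.101
grasp_force: 40.1
[ 1.89488998  0.18294034 -3.45372047] [-0.18053083 -1.02388984 -0.07939266] [ 0.06  0.65 -0.54  1.32  0.26  1.37 -0.56]
scene [(0.83, [297.0, 186.0, 337.0, 216.0]), (0.69, [323.0, 227.0, 366.0, 264.0]), (0.56, [413.0, 221.0, 436.0, 265.0])] pred [(97, [319.0, 223.0, 369.0, 262.0])]
top [] pred [(97, [173.0, 140.0, 230.0, 167.0])]
[-0.0004  0.001   0.0036  0.0026  0.0019  0.001 ]
97 [0.0, 0.0, 0.0125, 0.0, 0.0, 0.0]
97 [-0.0, 0.0, 0.0225, 0.0, 0.0, 0.0]
99 [-0.0, 0.008, 0.023, 0.0667, 0.0, 0.0]
101 [0.0, 0.016, 0.0238, 0.1333, 0.0, 0.0]
103 [0.0, 0.024, 0.0249, 0.2, 0.0, 0.0]
105 [0.0, 0.0319, 0.0263, 0.2667, 0.0, 0.0]
```

```bash
python3 -m inch '0 0 .008 0 0 0 1;0 0 .0125 0 0 0 1;0 0 .0125 0 0 0 1'
python3 -m inch '0 0 .005 0 0 0 1;0 0 .01 0 0 0 1;0 0 .01 0 0 0 1'
python3 -m inch '0 .004 0 .033 0 0 1;0 .008 0 .067 0 0 1;0 .008 0 .067 0 0 1'
python3 -m inch '0 .004 0 .033 0 0 1;0 .008 0 .067 0 0 1;0 .008 0 .067 0 0 1'
```

```text
clock: 27.22
ee_pos: [0.6604, 0.138, 0.1845]
tcp_rot: [0.739, 0.671, -0.04, -0.044]
force: [2.9, -2.6, 6.2]
grip_width: 0.098
grasp_force: 40.2
clock: 27.6
ee_pos: [0.6618, 0.1377, 0.1841]
tcp_rot: [0.74, 0.67, -0.038, -0.042]
force: [3.2, -4.7, 21.3]
grip_width: 0.102
grasp_force: 40.1
clock: 27.98
ee_pos: [0.6654, 0.1374, 0.1835]
tcp_rot: [0.739, 0.67, -0.049, -0.055]
force: [4.5, -5.5, 20.4]
grip_width: 0.099
grasp_force: 40.1
clock: 28.35
ee_pos: [0.6686, 0.1371, 0.1828]
tcp_rot: [0.738, 0.669, -0.061, -0.068]
force: [4.2, -5.4, 20.5]
grip_width: 0.101
grasp_force: 40.1
```

```bash
python3 - <<'E'
from h import *
b=hold(101,.138,.001,.001)
for k in((98,.147,.001,.004),(98,.147,.005,.004),(98,.147,.005,.001),(98,.144,.005,.001)):print(rows(*hold(*k),b).tolist(),hold(*k)[0].round(4))
E
```

```text
[-0.0, -0.0147, -0.0301, -0.1, -0.0, 0.0] [0.6614 0.1383 0.1884]
[-0.0, -0.0048, -0.032, -0.1, -0.0, 0.0] [0.6654 0.1379 0.1884]
[-0.0, -0.0034, -0.0247, -0.1, -0.0, 0.0] [0.6654 0.1379 0.1854]
[0.0, -0.003, -0.0172, -0.1, -0.0, 0.0] [0.665  0.1379 0.1824]
```

```bash
python3 -m inch '0 -.015 -.030 -.1 0 0 1;0 -.005 -.032 -.1 0 0 1;0 -.005 -.032 -.1 0 0 1;0 -.004 -.025 -.1 0 0 1;0 -.003 -.017 -.1 0 0 1;0 -.003 -.017 -.1 0 0 1'
python3 - <<'E'
from h import *
c=viewer.read_camera('scene');s=env.sense();print(s['ee_pos'],s['force'])
u0,v0=305,190;im=cv2.resize(c['pixels'][v0:v0+75,u0:u0+100],(800,600),interpolation=cv2.INTER_CUBIC)
for z,col in((.222,(0,255,0)),(.2315,(255,255,0)),):
    # lip line top-face, at x from tilt 98
    P=wor(Q,[[.06+.005+.009+.019,y,z] for y in(-.07,.07)])
    w=((proj(c,P)-[u0,v0])*8).astype(int);cv2.circle(im,tuple(w[0].tolist()),3,col,1);cv2.circle(im,tuple(w[1].tolist()),3,col,1);print(w.tolist())
cv2.imwrite('pics/i.png',im[:,:,::-1])
E
```

```text
clock: 29.1
ee_pos: [0.6652, 0.1379, 0.184]
tcp_rot: [0.738, 0.671, -0.047, -0.052]
force: [0.9, -0.5, -2.1]
grip_width: 0.096
grasp_force: 40.0
[0.66517889 0.1379859  0.18409002] [ 1.45934413 -0.33889799 -2.29870443]
[[125, 306], [499, 393]]
[[126, 289], [503, 376]]
```

View pics/i.png

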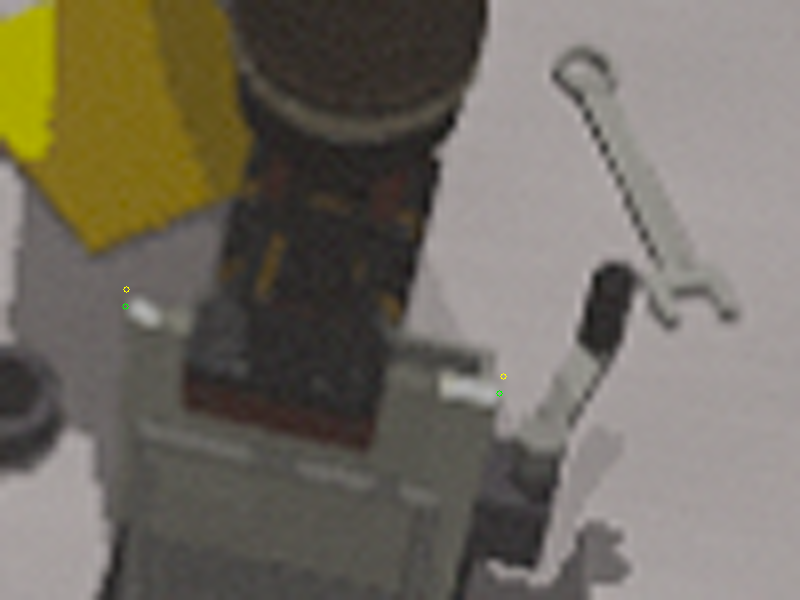

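The crop shows the lid upright behind the bar. Its lip corners are at about (321,228) and (367,239), which matches a lip height of 0.222 m, so it is already at hanging height on the back wall. The clamp is still open on the right. I'll lean it on the bar now.

```bash
python3 - <<'E'
from h import *
b=hold(98,.144,.005,.001)
for k in((98,.144,.003,.0),(100,.144,.003,0),(102,.144,.003,0),(104,.144,.003,0),(106,.144,.003,0)):print(rows(*hold(*k),b).tolist(),hold(*k)[0].round(4))
E
python3 -m inch '0 -.005 .003 0 0 0 1;0 -.005 .003 0 0 0 1'
```

```text
[0.0, -0.0046, 0.0032, 0.0, 0.0, 0.0] [0.663  0.1381 0.1814]
[0.0, 0.0039, 0.0037, 0.0667, 0.0, -0.0] [0.6664 0.1378 0.1807]
[-0.0, 0.0125, 0.0046, 0.1333, -0.0, -0.0] [0.6697 0.1375 0.1799]
[-0.0, 0.0209, 0.0057, 0.2, -0.0, 0.0] [0.673  0.1372 0.179 ]
[-0.0, 0.0294, 0.0071, 0.2667, 0.0, -0.0] [0.6762 0.1368 0.178 ]
clock: 29.4
ee_pos: [0.6637, 0.138, 0.1841]
tcp_rot: [0.739, 0.671, -0.046, -0.051]
force: [2.6, -1.3, 1.4]
grip_width: 0.1
grasp_force: 40.1
```

```bash
python3 -m inch '0 .009 .001 .067 0 0 1;0 .0175 .0015 .133 0 0 1;0 .0175 .0015 .133 0 0 1'
python3 -m inch '0 .0085 .001 .067 0 0 1;0 .0085 .001 .067 0 0 1'
python3 -c "
from h import *
s=env.sense();print(s['force'],s['torque'])"
```

```text
clock: 29.78
ee_pos: [0.6713, 0.1371, 0.1824]
tcp_rot: [0.737, 0.668, -0.07, -0.077]
force: [3.2, -1.8, 4.4]
grip_width: 0.096
grasp_force: 40.1
clock: 30.02
ee_pos: [0.6744, 0.1368, 0.1815]
tcp_rot: [0.735, 0.667, -0.081, -0.09]
force: [3.6, -2.5, 3.9]
grip_width: 0.101
grasp_force: 40.2
[ 3.61085291 -2.46143423  3.89082777] [-0.42695643 -1.13141041 -0.0111408 ]
```

```bash
python3 -m inch '0 .004 .0005 .033 0 0 1;0 .004 .0005 .033 0 0 .88;0 .004 .0005 .033 0 0 .85;0 .004 .0005 .033 0 0 .82;0 .004 .0005 .033 0 0 .78;0 .004 .0005 .033 0 0 .72;0 .004 .0005 .033 0 0 .65;0 .004 .0005 .033 0 0 .65' 10
python3 - <<'E'
from h import *
c=viewer.read_camera('scene');s=env.sense();print(s['force'])
def f(a,rad):
    t=np.radians(a);L=[[.06-rad*np.cos(t)+.009*np.sin(t),y,.085+rad*np.sin(t)+.009*np.cos(t)] for y in(-.07,.07)]
    return proj(c,wor(Q,L)).round(1).tolist()
for a in(98,102,105,108):print(a,f(a,.138))
# measure lid's bright top strip near its ends: print red channel columns
g=cv2.cvtColor(c['pixels'],cv2.COLOR_RGB2GRAY)
for u in(322,323,324,325,360,362,364,366):print(u,g[220:246,u].tolist())
E
```

```text
clock: 31.02
ee_pos: [0.6747, 0.137, 0.1804]
tcp_rot: [0.734, 0.667, -0.088, -0.097]
force: [-0.4, -0.1, -0.1]
grip_width: 0.346
grasp_force: 0.0
[-0.35025551  0.4913309   0.29534883]
98 [[321.0, 227.5], [367.6, 238.3]]
102 [[320.2, 230.3], [367.0, 241.2]]
105 [[319.6, 232.4], [366.4, 243.4]]
108 [[319.0, 234.7], [365.9, 245.7]]
322 [85, 95, 99, 100, 103, 100, 99, 102, 103, 99, 98, 108, 119, 122, 102, 78, 79, 80, 83, 86, 81, 80, 88, 92, 79, 74]
323 [94, 101, 99, 102, 98, 103, 103, 97, 96, 99, 95, 101, 113, 124, 106, 77, 83, 83, 83, 82, 83, 82, 91, 104, 98, 78]
324 [100, 102, 99, 101, 100, 99, 101, 99, 100, 100, 102, 99, 107, 121, 108, 81, 82, 81, 83, 80, 84, 83, 86, 100, 98, 76]
325 [103, 101, 103, 100, 101, 101, 99, 98, 101, 95, 99, 95, 103, 125, 112, 90, 82, 78, 82, 85, 82, 86, 72, 81, 89, 73]
360 [158, 161, 157, 157, 158, 159, 158, 161, 161, 157, 160, 160, 141, 104, 74, 72, 79, 75, 77, 69, 125, 156, 161, 125, 79, 79]
362 [157, 159, 159, 157, 158, 158, 158, 160, 159, 160, 160, 160, 154, 125, 78, 76, 76, 82, 80, 78, 81, 143, 169, 138, 85, 80]
364 [159, 159, 161, 157, 156, 159, 160, 161, 161, 160, 160, 158, 159, 145, 105, 71, 84, 92, 108, 129, 136, 147, 163, 168, 126, 77]
366 [158, 160, 162, 159, 157, 157, 159, 158, 160, 160, 158, 160, 161, 154, 133, 135, 139, 143, 155, 157, 157, 145, 138, 144, 112, 74]
```

Released with zero force. The lip strip (rows 234 and 244) matches a lean of about 15° past upright, resting on the bar. I'll withdraw fully for a moment, check, then regrasp deeper.

```bash
python3 -m inch '0 0 -.1 0 0 0 .6;0 0 -.2 0 0 0 .6;0 0 -.2 0 0 0 .6;0 0 -.2 0 0 0 .6;0 0 -.2 0 0 0 .6'
python3 - <<'E'
from h import *
c=viewer.read_camera('scene');g=cv2.cvtColor(c['pixels'],cv2.COLOR_RGB2GRAY)
for u in(322,324,364,366):print(u,g[226:246,u].tolist())
t=viewer.read_camera('top')
for p in(c,t):print([(round(d['p'],2),np.round(d['box']).tolist()) for d in finder.look_for(p,'lid')[:3]])
# predicted plate box in both for 105
a=np.radians(105);L=[]
for x in(-.138,.012):
    for z in(0,.009):
        for y in(-.07,.07):L.append([.06+x*np.cos(a)+z*np.sin(a),y,.085-x*np.sin(a)+z*np.cos(a)])
for p in(c,t):
    u=proj(p,wor(Q,L));print(u.min(0).round(),u.max(0).round())
s=env.sense();print(s['ee_pos'],rows(*hold(105,.138)),hold(105,.138)[0])
E
```

```text
clock: 31.7
ee_pos: [0.6947, 0.1348, 0.2563]
tcp_rot: [0.734, 0.667, -0.089, -0.097]
force: [-0.2, -0.7, -0.8]
grip_width: 0.397
grasp_force: 0.0
322 [102, 100, 100, 102, 101, 110, 121, 120, 105, 80, 81, 81, 81, 82, 83, 84, 90, 90, 85, 75]
324 [101, 100, 99, 99, 100, 101, 110, 125, 111, 84, 85, 85, 84, 80, 84, 83, 81, 97, 98, 77]
364 [161, 160, 161, 161, 158, 160, 159, 144, 106, 73, 86, 89, 99, 119, 124, 109, 96, 98, 90, 77]
366 [159, 158, 161, 160, 159, 160, 162, 155, 133, 136, 140, 143, 156, 160, 159, 150, 136, 139, 112, 68]
[(0.71, [298.0, 188.0, 335.0, 219.0]), (0.62, [320.0, 233.0, 365.0, 266.0])]
[(0.63, [173.0, 133.0, 201.0, 166.0])]
[320. 230.] [367. 263.]
[175. 135.] [230. 168.]
[0.69506278 0.13490927 0.25700456] [ 4.000e-04 -5.900e-03  2.199e-01 -2.000e-03  6.000e-04 -1.000e-04] [0.67005125 0.13744105 0.17270049]
```

The lid stands alone, leaning on the bar: its lip strip is unchanged with the gripper withdrawn. I'll regrasp it and recheck the rack pose.

```bash
python3 -m inch '0 -.006 .1 0 0 0 .6;0 -.006 .18 0 0 0 .6;0 -.006 .22 0 0 0 .6;0 -.006 .22 0 0 0 .6;0 -.006 .22 0 0 0 .8;0 -.006 .22 0 0 0 1;0 -.006 .22 0 0 0 1;0 -.006 .22 0 0 0 1' 45
python3 - <<'E'
from h import *
T=viewer.read_camera('top');S=viewer.read_camera('scene')
t=lambda *a:[(140+u/2.857,110+v/2.857) for u,v in a]
s=lambda *a:[(200+u/4,150+v/4) for u,v in a]
h=.082
B=(T,[(-.06,.09,.008),(-.06,-.09,.008)],t((395,239),(557,254)))
M=(T,[(-.024,h,.085),(-.024,-h,.085)],t((395,191),(562,208)))
U=(T,[(.024,h,.085),(.024,-h,.085)],t((405,138),(567,157)))
SS=(S,[(-.024,-h,.085),(-.024,h,.085),(.024,-h,.085),(.024,h,.085),(.06,-.09,.008),(.06,.09,.008)],s((120,297),(303,343),(97,340),(287,388),(82,423),(280,473)))
for o in([B,M,SS],[B,SS],[B,M],[SS],[U,M]):
    print(fit(o,[.62,-.17,-.09])[0].round(4))
q=[.6215,-.1691,-.0936]
L=[(x,y,z) for x in(-.06,.06) for y in(-.09,.09) for z in(0,.008)]+[(x,y,.089) for x in(-.028,.028) for y in(-h,h)]
for p in(T,S):
    u=proj(p,wor(q,L));print(u.min(0).round(1),u.max(0).round(1),[(round(d['p'],2),np.round(d['box'],1).tolist()) for d in finder.look_for(p,'rack')[:2]])
a=env.sense();print(a['ee_pos'],R.from_quat(a['tcp_rot']).as_matrix()[:,2])
E
```

```text
clock: 32.9
ee_pos: [0.672, 0.1374, 0.1737]
tcp_rot: [0.734, 0.666, -0.086, -0.096]
force: [5.0, 0.8, -0.6]
grip_width: 0.105
grasp_force: 44.8
[ 0.6204 -0.1691 -0.0889]
[ 0.6226 -0.1689 -0.0864]
[ 0.6165 -0.1705 -0.1034]
[ 0.6255 -0.1677 -0.0994]
[ 0.6202 -0.1693 -0.1089]
[277.6 155.5] [337.3 197.7] [(0.7, [420.6, 226.3, 486.3, 269.4])]
[220.6 221.9] [281.  269.6] [(0.86, [223.3, 223.1, 280.9, 266.3])]
[0.67157718 0.13745848 0.17383006] [-0.25483712  0.02540616 -0.96665018]
```

```bash
cat >> h.py <<'E'
K=np.array([.6205,-.1692,-.0961])
def rk(x,z,a=97): # tool pose with the lid's lip underside corner at rack x, height z
    r=pit(a);m=r.as_matrix();return wor(K,[x,0,z])+.0045*m[:,1]+(.020+D)*m[:,2],r
E
python3 - <<'E'
from h import *
p,r=hold(105,.138)
p1=p+[0,0,.16];r1=pit(97)
p2,_=rk(.0146,.2+.1629)
print(p,p1,p2)
for f,rr in((.25,pit(105)),(.5,pit(103)),(.75,pit(100)),(1,r1)):print(f,rows(p+[0,0,.16*f],rr,(p,r)).tolist())
print(rows(p2,r1,(p1,r1)).tolist(),[rows(p1+(p2-p1)*f,r1,(p1,r1)).tolist()[:3] for f in(.5,)])
p3,_=rk(.0146,.1629+.02);print(rows(p3,r1,(p2,r1)))
E
```

```text
[0.67005125 0.13744105 0.17270049] [0.67005125 0.13744105 0.33270049] [ 0.63389836 -0.17049156  0.31669446]
0.25 [0.0, -0.0259, -0.0966, 0.0, 0.0, 0.0]
0.5 [0.0, -0.0518, -0.1932, -0.0667, 0.0, 0.0]
0.75 [0.0, -0.0776, -0.2898, -0.1667, 0.0, -0.0]
1 [0.0, -0.1035, -0.3864, -0.2667, 0.0, -0.0]
[-0.775, -0.0111, 0.0417, 0.0, 0.0, 0.0] [[-0.3875, -0.0056, 0.0208]]
[-0.      0.0548  0.4466  0.      0.      0.    ]
```

```bash
python3 -m inch '0 -.013 -.048 0 0 0 1;0 -.026 -.097 0 0 0 1;0 -.039 -.145 -.033 0 0 1;0 -.052 -.193 -.067 0 0 1;0 -.078 -.290 -.167 0 0 1;0 -.104 -.386 -.267 0 0 1;0 -.104 -.386 -.267 0 0 1;0 -.104 -.386 -.267 0 0 1'
python3 -m inch '-.06 0 0 0 0 0 1;-.16 0 .01 0 0 0 1;-.28 -.005 .02 0 0 0 1;-.4 -.006 .021 0 0 0 1;-.52 -.007 .03 0 0 0 1;-.64 -.01 .04 0 0 0 1;-.73 -.011 .042 0 0 0 1;-.775 -.011 .042 0 0 0 1'
python3 -m inch '0 0 0 0 0 0 1;0 0 0 0 0 0 1;0 0 0 0 0 0 1'
python3 - <<'E'
from h import *
s=env.sense();print(s['force'],s['joints'].round(2),s['grip_width'])
p2,r1=rk(.0146,.2+.1629)
print(rows(p2,r1))
p3,_=rk(.0146,.1629+.05);print(rows(p3,r1))
# where the lid should show
E=rk(.0146,.3629)[0]
for n in('scene','top'):
    c=viewer.read_camera(n);m=r1.as_matrix();e0=s['ee_pos']-.0045*m[:,1]-.046*m[:,2]
    L=[e0+a*m[:,2]+b*m[:,1]+y*m[:,0] for a in(0,.15) for b in(0,.009) for y in(-.07,.07)]
    u=proj(c,L);print(n,u.min(0).round(1),u.max(0).round(1),[(round(d['p'],2),np.round(d['box'],1).tolist()) for d in finder.look_for(c,'lid')[:3]])
E
```

```text
clock: 34.1
ee_pos: [0.6696, 0.1373, 0.333]
tcp_rot: [0.739, 0.671, -0.041, -0.045]
force: [-0.0, 0.5, -3.0]
grip_width: 0.098
grasp_force: 45.0
clock: 35.1
ee_pos: [0.6326, -0.1747, 0.3154]
tcp_rot: [0.74, 0.669, -0.042, -0.046]
force: [0.7, 0.2, -2.6]
grip_width: 0.098
grasp_force: 45.0
clock: 35.48
ee_pos: [0.6344, -0.1683, 0.3171]
tcp_rot: [0.738, 0.672, -0.041, -0.045]
force: [0.4, -0.1, -2.6]
grip_width: 0.096
grasp_force: 45.0
[ 0.43193436 -0.1257538  -2.62180273] [ 0.47  0.54 -0.49  1.18  0.23  1.61 -0.08] 0.09626025997959091
[-0.0055 -0.0005  0.0012  0.0006 -0.0009  0.0055]
[-0.0058  0.0451  0.3734  0.0006 -0.0009  0.0055]
scene [219.9 169.4] [270.  213.4] [(0.8, [299.4, 184.4, 347.8, 219.2]), (0.73, [222.0, 179.8, 268.7, 212.8]), (0.63, [376.0, 195.8, 396.4, 230.2])]
top [284.9 131.4] [343.7 162.9] [(0.77, [282.9, 133.7, 302.0, 160.2]), (0.71, [212.0, 236.2, 275.2, 301.5])]
```

```bash
python3 -m inch '-.006 .01 .08 0 0 0 1;-.006 .02 .16 0 0 0 1;-.006 .03 .24 0 0 0 1;-.006 .038 .31 0 0 0 1;-.006 .045 .373 0 0 0 1;-.006 .045 .373 0 0 0 1;-.006 .045 .373 0 0 0 1'
python3 - <<'E'
from h import *
s=env.sense();print(s['force'])
for k in(.02,.006,0):
    print(k,rows(*rk(.0146,.1629+k)),rows(*rk(.0176,.1629+k)))
m=pit(97).as_matrix();e0=s['ee_pos']-.0045*m[:,1]-.046*m[:,2]
print('E in rack',R.from_euler('z',K[2]).inv().apply(e0-[K[0],K[1],0]))
for n in('scene',):
    c=viewer.read_camera(n)
    for t in('lid','rack'):print(t,[(round(d['p'],2),np.round(d['box'],1).tolist()) for d in finder.look_for(c,t)[:3]])
    L=[e0+a*m[:,2]+b*m[:,1]+y*m[:,0] for a in(0,.15) for b in(0,.009) for y in(-.07,.07)]
    u=proj(c,L);print(u.min(0).round(1),u.max(0).round(1))
    g=cv2.cvtColor(c['pixels'],cv2.COLOR_RGB2GRAY)
    for v in(212,216,220,224):print(v,g[v,216:284].tolist())
E
```

```text
clock: 36.55
ee_pos: [0.6341, -0.1727, 0.1679]
tcp_rot: [0.739, 0.671, -0.041, -0.045]
force: [0.9, -0.1, -1.9]
grip_width: 0.096
grasp_force: 45.0
[ 0.9150066  -0.11062909 -1.88119172]
0.02 [0.0055 0.0083 0.0776 0.0028 0.     0.0001] [0.0055 0.0158 0.0767 0.0028 0.     0.0001]
0.006 [5.500e-03 1.260e-02 1.124e-01 2.800e-03 0.000e+00 1.000e-04] [5.500e-03 2.000e-02 1.114e-01 2.800e-03 0.000e+00 1.000e-04]
0 [5.500e-03 1.440e-02 1.272e-01 2.800e-03 0.000e+00 1.000e-04] [5.500e-03 2.180e-02 1.263e-01 2.800e-03 0.000e+00 1.000e-04]
E in rack [ 0.01502481 -0.00219904  0.21411911]
lid [(0.89, [224.7, 212.3, 268.8, 244.0]), (0.78, [297.3, 186.3, 345.7, 219.8]), (0.29, [197.9, 176.2, 219.4, 201.9])]
rack [(0.96, [131.7, 166.3, 182.8, 201.4]), (0.68, [222.4, 231.6, 282.2, 266.2])]
[223.5 205.3] [269.6 243.8]
212 [162, 162, 164, 152, 71, 58, 61, 60, 59, 86, 110, 47, 45, 53, 50, 47, 51, 50, 48, 48, 48, 56, 55, 55, 50, 46, 44, 47, 53, 49, 50, 73, 79, 86, 123, 147, 149, 151, 158, 165, 163, 165, 163, 160, 163, 159, 161, 161, 162, 161, 160, 161, 160, 162, 155, 143, 143, 141, 145, 142, 144, 146, 12
[... 225 characters left out ...]
 118, 123, 130, 146, 162, 152, 142, 143, 141, 143, 143, 143, 141, 141, 132, 99, 77, 83, 82, 78, 81]
220 [163, 167, 165, 167, 167, 168, 167, 169, 172, 165, 135, 77, 84, 77, 64, 65, 60, 54, 52, 49, 48, 49, 50, 54, 46, 51, 44, 49, 77, 87, 84, 82, 88, 87, 86, 87, 87, 84, 92, 84, 86, 83, 85, 88, 90, 90, 89, 90, 88, 81, 95, 129, 142, 141, 141, 142, 140, 139, 142, 142, 143, 132, 116, 106, 81, 83, 82, 84]
224 [163, 164, 164, 164, 165, 166, 165, 165, 166, 167, 160, 122, 87, 87, 92, 92, 93, 90, 91, 88, 93, 93, 89, 92, 93, 90, 89, 87, 88, 86, 87, 83, 86, 88, 86, 86, 87, 88, 85, 86, 86, 86, 84, 88, 88, 90, 91, 90, 90, 90, 88, 116, 145, 143, 143, 142, 141, 142, 146, 146, 137, 109, 84, 83, 80, 84, 84, 83]
```

```bash
python3 -m inch '.0055 .006 .04 0 0 0 1;.0055 .010 .078 0 0 0 1;.0055 .018 .095 0 0 0 1;.0055 .02 .105 0 0 0 1;.0055 .02 .111 0 0 0 1;.0055 .02 .111 0 0 0 1'
python3 -m inch '0 0 .005 0 0 0 1;0 0 .01 0 0 0 1;0 0 .01 0 0 0 1'
python3 -m inch '0 0 .005 0 0 0 1;0 0 .01 0 0 0 1;0 0 .01 0 0 0 1'
```

```text
clock: 37.45
ee_pos: [0.6362, -0.1709, 0.1218]
tcp_rot: [0.739, 0.671, -0.041, -0.045]
force: [-0.6, 0.7, -2.0]
grip_width: 0.097
grasp_force: 45.0
clock: 37.83
ee_pos: [0.6356, -0.1708, 0.1176]
tcp_rot: [0.739, 0.671, -0.041, -0.045]
force: [0.2, 0.3, -2.3]
grip_width: 0.104
grasp_force: 45.0
clock: 38.2
ee_pos: [0.6366, -0.1709, 0.117]
tcp_rot: [0.739, 0.671, -0.04, -0.044]
force: [-1.6, 0.5, 13.3]
grip_width: 0.097
grasp_force: 45.1
```

```bash
python3 -m inch '0 0 -.006 0 0 0 1;0 .004 -.006 .01 0 0 1;0 .008 -.006 .03 0 0 1;0 .008 -.006 .03 0 0 1'
python3 -m inch '0 0 0 0 0 0 .90;0 0 0 0 0 0 .88;0 0 0 0 0 0 .86;0 0 0 0 0 0 .84;0 0 0 0 0 0 .81;0 0 0 0 0 0 .78;0 0 0 0 0 0 .74;0 0 0 0 0 0 .7' 10
python3 -m inch '0 0 0 0 0 0 .62;0 0 0 0 0 0 .55;0 0 0 0 0 0 .55'
```

```text
clock: 38.7
ee_pos: [0.6386, -0.1711, 0.1168]
tcp_rot: [0.739, 0.671, -0.047, -0.051]
force: [-3.8, 0.5, 9.9]
grip_width: 0.097
grasp_force: 45.0
clock: 39.7
ee_pos: [0.6387, -0.1711, 0.1158]
tcp_rot: [0.739, 0.671, -0.046, -0.051]
force: [0.6, 0.3, 0.3]
grip_width: 0.297
grasp_force: 0.0
clock: 40.08
ee_pos: [0.6387, -0.1711, 0.1157]
tcp_rot: [0.739, 0.671, -0.046, -0.051]
force: [-0.2, -0.2, 0.7]
grip_width: 0.451
grasp_force: 0.0
```

```bash
python3 -m inch '0 0 -.05 0 0 0 .5;0 0 -.13 0 0 0 .45;0 0 -.25 0 0 0 .4;0 0 -.4 0 0 0 .4;0 0 -.4 0 0 0 .4;0 0 -.4 0 0 0 .4'
python3 -m inch '0 -.4 0 0 0 0 .4;0 -.4 0 0 0 0 .4;0 -.4 0 0 0 0 .4;0 -.4 0 0 0 0 .4;0 -.4 0 0 0 0 .4'
python3 - <<'E'
from h import *
m=pit(97).as_matrix();
for z0 in(.1629,):
  for a in(97,100):
    m=pit(a).as_matrix();e0=wor(K,[.0186,0,.1629])
    e0=wor(K,[.0003,0,.014])-.15*m[:,2]
    L=[e0+q*m[:,2]+b*m[:,1]+y*m[:,0] for q in(0,.15) for b in(0,.009) for y in(-.07,.07)]
    for n in('scene','top'):
        c=viewer.read_camera(n);u=proj(c,L)
        print(a,n,u.min(0).round(1),u.max(0).round(1),[(round(d['p'],2),np.round(d['box'],1).tolist()) for d in finder.look_for(c,'lid')[:3]])
c=viewer.read_camera('scene')
print([(n,[(round(d['p'],2),np.round(d['box']).tolist()) for d in finder.look_for(c,n)[:2]]) for n in('clamp_grip','rack','conrod')])
t=viewer.read_camera('top')
print([(n,[(round(d['p'],2),np.round(d['box']).tolist()) for d in finder.look_for(t,n)[:2]]) for n in('clamp_grip','rack','conrod')])
cx=wor(Q,[-.0577,.097,.13]);print(proj(c,[cx]),proj(t,[cx]))
E
```

```text
clock: 40.83
ee_pos: [0.6603, -0.1732, 0.2738]
tcp_rot: [0.738, 0.671, -0.046, -0.051]
force: [-0.4, -0.3, -0.7]
grip_width: 0.601
grasp_force: 0.0
clock: 41.45
ee_pos: [0.5028, -0.1583, 0.2953]
tcp_rot: [0.739, 0.671, -0.047, -0.051]
force: [0.3, 0.2, -0.1]
grip_width: 0.603
grasp_force: 0.0
97 scene [225.3 217.3] [270.2 254.2] [(0.92, [226.6, 218.7, 268.7, 252.1]), (0.8, [297.3, 184.5, 346.8, 220.0]), (0.26, [289.9, 235.3, 311.5, 272.4])]
97 top [285.7 152.8] [335.7 178. ] [(0.85, [211.4, 232.3, 273.7, 297.3]), (0.67, [284.8, 154.0, 293.3, 176.8])]
100 scene [224.4 219.2] [270.2 254.3] [(0.92, [228.1, 222.3, 268.5, 255.9]), (0.91, [296.2, 185.0, 349.5, 219.7])]
100 top [285.7 150.4] [335.8 178. ] [(0.75, [212.3, 233.1, 271.0, 297.7]), (0.74, [282.8, 153.3, 297.1, 177.3])]
[('clamp_grip', [(0.45, [368.0, 224.0, 383.0, 249.0])]), ('rack', [(0.9, [222.0, 234.0, 281.0, 269.0])]), ('conrod', [(0.79, [292.0, 232.0, 310.0, 273.0])])]
[('clamp_grip', []), ('rack', [(0.61, [280.0, 157.0, 298.0, 195.0]), (0.58, [421.0, 226.0, 487.0, 268.0])]), ('conrod', [(0.58, [245.0, 157.0, 262.0, 209.0])])]
[[379.03029761 225.40984624]] [[166.00406978 197.04042878]]
```

The lid's box in both cameras matches it standing in the rack's bay with a lean of about 7–10°. The clamp is still open and the gripper is clear, so I'll hand in.

```bash
python3 -c "
from bench import env
print(env.hand_in())"
```

```text
the job is handed in; nothing more can be done
None
```

Job handed in at about 42 s: the clamp is open and clear, the lid was tipped onto the bar and released, then lifted off and stood on edge mid-rack, leaning on the +x rail by the camera boxes. The first two tries at the lip missed because the fingertips sit about 26 mm short of the reported TCP, and finding that out meant a fingertip press of about 44 N on the lid. I saw no sign that anything else moved, but only rechecked the conrod.

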